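# Load the shaker and bolt down its cover crosswise

### The arm

A 6-joint arm with a two-finger parallel gripper is mounted at the origin on a cart in front of the work surface, level with it; the furniture and walls round the work are solid. World frame = base frame: x ahead of the robot, y to its left, z up, the work surface at z = 0. Lengths are in m, angles in rad, forces in N, time in s.
With the tool pointing down it reaches from about 0.25 to 0.775 m from the base axis. Payload 4 kg.
Tool frame: the origin (TCP) lies on the centre line of the jaws, within the pads' length; the fingertips stand 8 mm ahead of it and the grasp point (between the pads) lies 11 mm behind it; y points along the fingers, x is the direction in which the jaws open and shut, and the axes are right-handed (so a half turn about y gives the same grasp; the last joint's range is limited). The gripper opens to 94 mm and grips with 3 to 60 N. Pads are 16 mm wide; open, the fingers measure 119 mm over their backs; the gripper's body (75 mm by 177 mm) begins 78 mm behind the grasp point.
Start: joints at [-0.103, 0.087, 1.371, -0, 1.684, -0.103], TCP at [0.55, -0, 0.214] pointing down, gripper open.
Joint ranges: [-3.1, 3.1], [-0.76, 2.03], [0.27, 2.55], [-1.08, 4.22], [0.17, 2.65], [-2.57, 2.57]. Speed limits (rad/s): [2.79, 2.79, 3.14, 3.14, 3.14, 3.14].

### API

Orientations are given as [roll, pitch, yaw] about the fixed x, y, z axes, in that order (R = Rz(yaw) Ry(pitch) Rx(roll)).
In Python, from bench import robot gives the robot as it stands.
- The arm moves only by the tool step_arm, never from a script. Its argument "commands" is a list of rows, each an object with "xyz": the shift along the world's x, y, z in m, a list of three; "twist": the turn, a rotation vector about the world's x, y, z in degrees, a list of three. In form: [{"xyz": [tx, ty, tz], "twist": [ax, ay, az]}, ...]. A call has 1 to 12 rows; each row is the pose to reach, as a shift and turn from the pose commanded when the call began; what a row does not reach only later rows make up. A row lasts 1/12 s, in which the tool goes at most 41.7 mm and 7.16 degrees, less where a joint would pass 70% of its speed; a pose out of reach is approached as far as the arm can. A call with a gripper value outside its range is refused whole. "fingers" is the closure in counts, from 0 (fully open) to 255 (shut), set as the call begins (left out, the last holds). The fingers move at their own pace and stop on an object; the grip force is fixed at half the most. Time passes only in rows, so rows that repeat a pose let the fingers close. It gives the time, the measured TCP pose, the force and the opening at its end, in the units of the state.
- robot.get_obs(): the state, without advancing time (a new reading comes with each control period).
- robot.snapshot(name): name is "scene" or "side" or "wrist"; returns (picture, depth): 400x640x3 uint8, red, green, blue; 400x640 float32, m along the optical axis (not along the pixel's ray), 0 where there is no reading.
- robot.camera_info(name): a dict with "fx", "fy", "cx", "cy" (pixels), "R" (3x3) and "t" (3): a world point X has camera coordinates R X + t. Camera axes: x right, y down, z forward; pixel columns grow to the right and rows downward; lengths in m; the calibration is good to about 2 mm. The wrist camera is an equidistant fisheye: a pixel r from the principal point sees the ray r / f radians off the axis. A picture is of the moment at which its call begins: read the wrist's pose just before it. camera_info takes no time and is no camera call; for the wrist camera it gives the pose at the moment of the call.
- robot.close_job(): hands the job in, once; it reports no verdict.
The state is a dict: "time": time; "joint_positions": joint angles; "qvel": joint speeds; "joint_torque": joint torques, N m; "tool_pos": TCP position; "ee_rot": TCP orientation; "wrist_force": force on the tool from outside, world axes, zero at the start; "wrist_torque": the same for the moment, N m; "width": finger opening in m.
Only numpy, scipy, OpenCV 4.12 (cv2) and the standard library are available. Lean on these libraries where they do the work, as an engineer would, in place of code of your own. Each camera call takes 0.05 s, during which the arm holds its last target.

### The job

Load all the round white tins that stand on the bench left of the shaker (not those at the back edge of the bench) onto its platform, upright and one to a bay, close the cover fully and swing the toggle clamp over onto it. Then tighten the four wing knobs clockwise in crisscross order (each time a corner, then the diagonally opposite one, then the other two), in two passes: first turn each to about half its travel (half of 2.1 rad, some 60 degrees), then in crisscross order again turn each to its stop. Last, swing the clamp all the way back; leave the eraser, the vial and the brush alone.

Things in the scene. Friction and masses are not known exactly. Their poses are not given: they have to be found in the camera images.
- shaker: bench shaker fixed to the bench, may be turned some degrees: grey housing 150 x 180 x 30 mm under an aluminium platform 180 x 210 mm, top 40 mm above the bench. Origin: centre of the underside; x away from the robot, y left, z up. Bars and an edge lip 4 mm high part it into 2 x 2 bays. Pillars of 14 mm diameter stand at x = +-68, y = +-85 mm, up to 69 mm. Cover hinged at the far edge, clamp at the right.
- cover (a joint): hinge of the cover plate (170 x 204 x 8 mm, carries the four knobs): 0 = closed flat on the pillars (top 77 mm above the bench, 2 mm clear over the tins), grows as it opens to 1.95 rad (leaning back past upright). Hinge line along the shaker's y at x = +99 mm, 73 mm above the bench. Stiff (0.55 N m friction): the cover stays where it is left.
- cover_grip (a point): centre of the cover's grip: black crossbar of 18 mm diameter, 26 mm long along the shaker's y, 214 mm from the hinge line, 33 mm off the cover's front edge. Pinched at its two ends it turns between the fingers, so the cover can be swung with the gripper pointing down. The point's z axis is the cover's normal (up when closed).
- clamp (a joint): pivot of the toggle clamp arm: 0 = down, arm level, its foot on the cover; grows as it swings up and away to the right to 2.2 rad (its rest when open). Dead centre at 1.57 rad: on either side the arm (0.15 kg) falls by its own weight to that side. Pivot line along the shaker's x at y = -133 mm, 107 mm above the bench.
- clamp_grip (a point): centre of the clamp arm's grip: a black crossbar of 18 mm diameter, 28 mm long along the pivot direction (shaker's x), at the arm's end 133 mm from the pivot; when the clamp is down it lies over the middle of the cover, 30 mm above it. Pinched at its two ends it turns between the fingers.
- knob_near_left (a joint): angle of the near left captive wing knob of the cover (near/far and left/right as the robot sees the closed cover): 0 = loose, grows as it is turned clockwise seen from above, stops at 2.1 rad = tight. Friction 0.12 N m, stays where it is left.
- knob_near_left_grip (a point): centre of that knob's wing, on the knob's axis: an upright steel bar 34 mm long (along the point's own x), 10 mm thick (point's y), 24 mm tall, its underside 12 mm and its top 36 mm above the cover. With the cover closed it is 105 mm above the bench. Knob axes at x = +-68, y = +-85 mm of the shaker. The point's z axis is the knob's axis.
- knob_far_right (a joint): angle of the far right captive wing knob of the cover (near/far and left/right as the robot sees the closed cover): 0 = loose, grows as it is turned clockwise seen from above, stops at 2.1 rad = tight. Friction 0.12 N m, stays where it is left.
- knob_far_right_grip (a point): centre of that knob's wing, on the knob's axis: an upright steel bar 34 mm long (along the point's own x), 10 mm thick (point's y), 24 mm tall, its underside 12 mm and its top 36 mm above the cover. With the cover closed it is 105 mm above the bench. Knob axes at x = +-68, y = +-85 mm of the shaker. The point's z axis is the knob's axis.
- knob_far_left (a joint): angle of the far left captive wing knob of the cover (near/far and left/right as the robot sees the closed cover): 0 = loose, grows as it is turned clockwise seen from above, stops at 2.1 rad = tight. Friction 0.12 N m, stays where it is left.
- knob_far_left_grip (a point): centre of that knob's wing, on the knob's axis: an upright steel bar 34 mm long (along the point's own x), 10 mm thick (point's y), 24 mm tall, its underside 12 mm and its top 36 mm above the cover. With the cover closed it is 105 mm above the bench. Knob axes at x = +-68, y = +-85 mm of the shaker. The point's z axis is the knob's axis.
- knob_near_right (a joint): angle of the near right captive wing knob of the cover (near/far and left/right as the robot sees the closed cover): 0 = loose, grows as it is turned clockwise seen from above, stops at 2.1 rad = tight. Friction 0.12 N m, stays where it is left.
- knob_near_right_grip (a point): centre of that knob's wing, on the knob's axis: an upright steel bar 34 mm long (along the point's own x), 10 mm thick (point's y), 24 mm tall, its underside 12 mm and its top 36 mm above the cover. With the cover closed it is 105 mm above the bench. Knob axes at x = +-68, y = +-85 mm of the shaker. The point's z axis is the knob's axis.
- bay_near_left (a point): centre of the platform's surface in the near left bay, 40 mm above the bench; a bay is about 83 (x) x 98 (y) mm inside, room for one tin, the pillar in its outer corner.
- bay_far_right (a point): centre of the platform's surface in the far right bay, 40 mm above the bench; a bay is about 83 (x) x 98 (y) mm inside, room for one tin, the pillar in its outer corner.
- bay_far_left (a point): centre of the platform's surface in the far left bay, 40 mm above the bench; a bay is about 83 (x) x 98 (y) mm inside, room for one tin, the pillar in its outer corner.
- bay_near_right (a point): centre of the platform's surface in the near right bay, 40 mm above the bench; a bay is about 83 (x) x 98 (y) mm inside, room for one tin, the pillar in its outer corner.
- tin_1: closed white round sample tin, 51 mm diameter, 27 mm tall, 80 g; origin at the centre of its underside, z up. Two to four tins are present, standing on the bench left of the shaker; absent ones have no pose.
- tin_2: closed white round sample tin, 51 mm diameter, 27 mm tall, 80 g; origin at the centre of its underside, z up. Two to four tins are present, standing on the bench left of the shaker; absent ones have no pose.
- tin_3: closed white round sample tin, 51 mm diameter, 27 mm tall, 80 g; origin at the centre of its underside, z up. Two to four tins are present, standing on the bench left of the shaker; absent ones have no pose.
- tin_4: closed white round sample tin, 51 mm diameter, 27 mm tall, 80 g; origin at the centre of its underside, z up. Two to four tins are present, standing on the bench left of the shaker; absent ones have no pose.
- eraser_a: blue and white eraser, 21 x 46 x 12 mm, a bystander to be left alone; origin at the centre of its underside.
- vial_a: standing capped vial, 27 mm diameter, 85 mm tall, a bystander to be left alone; origin at the centre of its underside.
- brush_a: bench brush lying flat, 34 x 148 x 14 mm, a bystander to be left alone; origin at the centre of its underside.
There are look-alikes about, which are no part of the job. What is shaped like the tin_3 but red is not meant. Leave any purple look-alike of the tin_1 alone.

How it is judged:
By the outcome, as a careful person would: the job done as asked, in the order asked, and still so for the second after the job is handed in, with the robot touching nothing.
Of tin_1, tin_2, tin_3, tin_4 only 2 to 4 are there at a start; the rules pass over those that are not, and their reading is None.
At some moment in a run one of tin_1, tin_2, tin_3, tin_4 may be knocked a few centimetres aside while the robot is not near it.
Once in a run the grip may slacken for a moment while it holds something.
It also fails if it takes over 210 s, if anything falls off the work surface, if the arm or the gripper's body presses on something with over 40 N, if the wrist force passes 120 N, or if a joint passes its speed limit or range.

## Working session

There is one attempt and no reset: what is moved stays moved. The work goes in short steps, Python scripts to look and compute and a tool call to move; the robot and the scene stay as the last step left them, time stands still between calls to the robot, and variables do not carry over. Pictures are saved under pics/ and viewed, and the job is handed in when it is done.

Besides the shell and the picture viewer there is one more tool, called as a command line: name --argument value ..., lists and objects as JSON in quotes. step_arm: Moves the arm, as the interface text tells. Its arguments: {"type":"object","properties":{"commands":{"type":"array"},"fingers":{"type":"number"}},"required":["commands"]}

```bash
ls; mkdir -p pics; cat > h.py <<'E'
import numpy as np, cv2
from bench import robot
def snap(n,f):
    p,d=robot.snapshot(n); cv2.imwrite(f'pics/{f}.png',p[:,:,::-1]); np.save(f'pics/{f}.npy',d); return p,d
def world(n,u,v,d):
    c=robot.camera_info(n); R=np.array(c['R']);t=np.array(c['t'])
    X=np.stack([(u-c['cx'])/c['fx']*d,(v-c['cy'])/c['fy']*d,d],-1)
    return (X-t)@R
def proj(n,P):
    c=robot.camera_info(n); R=np.array(c['R']);t=np.array(c['t'])
    X=np.atleast_2d(P)@R.T+t
    return np.stack([X[:,0]/X[:,2]*c['fx']+c['cx'],X[:,1]/X[:,2]*c['fy']+c['cy']],-1)
def cloud(n,d):
    v,u=np.mgrid[0:400,0:640]; return world(n,u.astype(float),v.astype(float),d)
E
python3 - <<'E'
from h import *
print(robot.get_obs())
for n in ['scene','side','wrist']:
    snap(n,n+'0'); print(n,robot.camera_info(n))
E
```

```text
pics
{'time': 0.0, 'joint_positions': array([-1.03081109e-01,  8.79308637e-02,  1.37221070e+00, -1.31998119e-05,
        1.68364543e+00, -1.03109674e-01]), 'qvel': array([ 0.00023644, -0.00025356,  0.00126133,  0.00114892,  0.00078984,
       -0.00037822]), 'joint_torque': array([ 1.28542815e-03, -3.40182602e+01, -3.02423716e+01,  7.18220207e-02,
        3.29729996e-02, -1.13141955e-04]), 'tool_pos': array([5.49464155e-01, 5.66850550e-05, 2.12339484e-01]), 'ee_rot': array([-1.57058352e+00,  2.18402942e-03,  2.73260987e-05]), 'wrist_force': array([-0.12904934,  0.11726959,  0.59369722]), 'wrist_torque': array([-0.00020223,  0.01781883,  0.00451668]), 'width': 0.09405760753063197}
scene {'fx': 498.0763661467327, 'fy': 498.0763661467327, 'cx': 318.50106730924165, 'cy': 198.24833379826103, 'R': array([[-0.52974982,  0.84814498,  0.00390187],
       [ 0.54299124,  0.34267824, -0.7666369 ],
       [-0.65155632, -0.40400708, -0.64206903]]), 't': array([ 0.30568591, -0.23174195,  1.96471829])}
side {'fx': 485.32604846920174, 'fy': 485.32604846920174, 'cx': 320.3401088568423, 'cy': 211.24795585267432, 'R': array([[-0.99997689,  0.00193751, -0.00651607],
       [ 0.00667062,  0.46436841, -0.88561701],
       [ 0.00130996, -0.88564001, -0.4643706 ]]), 't': array([0.5455115 , 0.07584765, 1.22278201])}
wrist {'fx': 309.70691628693146, 'fy': 309.70691628693146, 'cx': 316.88619574712885, 'cy': 199.8142253109766, 'R': array([[ 0.9999972 , -0.00198823, -0.00127957],
       [-0.00153957, -0.9582839 ,  0.28581392],
       [-0.00179445, -0.28581115, -0.95828428]]), 't': array([-0.54856872, -0.02793774,  0.39271083])}
```

View pics/scene0.png

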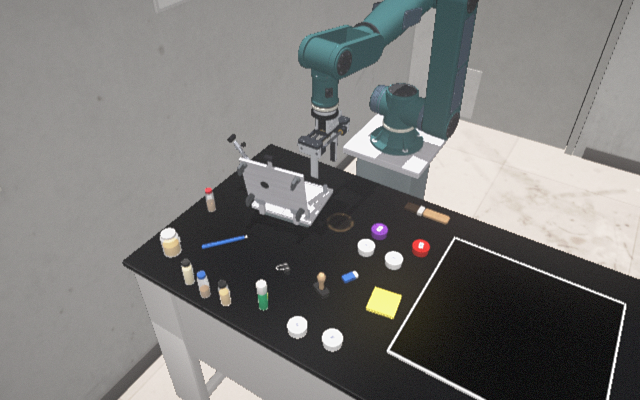

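View pics/side0.png

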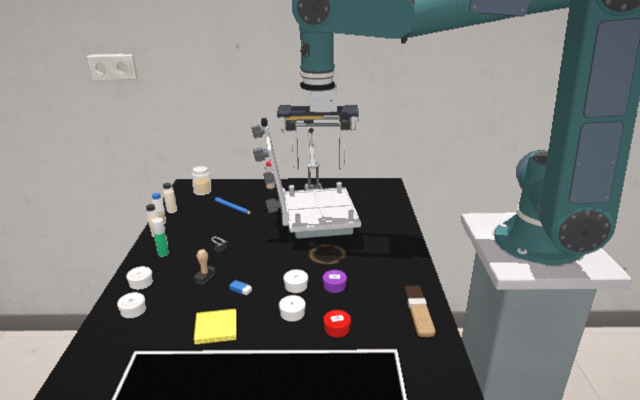

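View pics/wrist0.png

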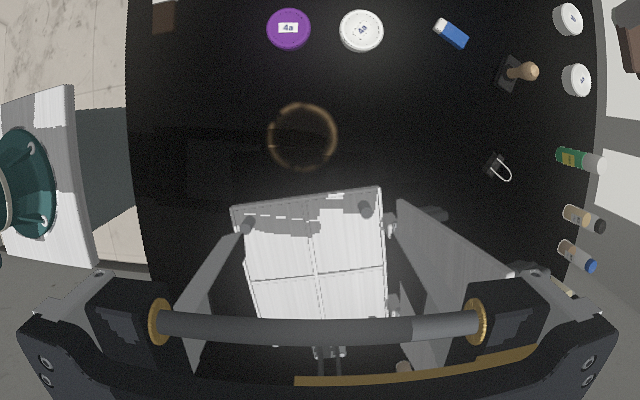

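```bash
python3 - <<'E'
from h import *
for n in ['scene','side']:
    im=cv2.imread(f'pics/{n}0.png').astype(int); d=np.load(f'pics/{n}0.npy'); P=cloud(n,d)
    white=(im.min(2)>150)&(d>0)&(P[...,2]>0.018)&(P[...,2]<0.036)&(P[...,1]>0.1)
    k,l,s,c=cv2.connectedComponentsWithStats(white.astype(np.uint8))
    for i in range(1,k):
        if s[i,4]>40:
            q=P[l==i]; print(n,c[i],s[i,4],q.min(0).round(3),q.max(0).round(3),((q.min(0)+q.max(0))/2).round(3), np.median(q[:,2]).round(4))
    pl=(d>0)&(P[...,2]>0.034)&(P[...,2]<0.046)&(im.min(2)>90)&(P[...,1]<0.15)&(P[...,1]>-.35)&(P[...,0]>0.3)&(P[...,0]<.75)
    q=P[pl][:,:2]; print(n,'plat',len(q),cv2.minAreaRect(q.astype(np.float32)), np.median(P[pl][:,2]))
    vis=im.copy().astype(np.uint8); vis[pl]=(0,0,255); vis[white]=(0,255,0)
    cv2.imwrite(f'pics/v_{n}.png',cv2.resize(vis[100:350,100:420],None,fx=2.4,fy=2.4,interpolation=0))
E
```

```text
scene [630.65454545  33.12727273] 55 [-1.637  0.608  0.018] [-1.587  0.692  0.036] [-1.612  0.65   0.027] 0.0268
scene [365.82608696 245.94565217] 184 [0.576 0.158 0.018] [0.632 0.208 0.031] [0.604 0.183 0.025] 0.0238
scene [393.44845361 258.44845361] 194 [0.582 0.25  0.018] [0.632 0.299 0.031] [0.607 0.274 0.025] 0.0237
scene [296.78245614 325.24561404] 285 [0.921 0.141 0.018] [0.973 0.192 0.032] [0.947 0.166 0.025] 0.0242
scene [331.88064516 338.03225806] 310 [0.907 0.234 0.018] [0.959 0.286 0.031] [0.933 0.26  0.024] 0.0243
scene plat 900 ((0.5775908827781677, -0.18519532680511475), (0.2061224728822708, 0.37218111753463745), 14.091249465942383) 0.03793702478173838
side [138.86184211 274.83552632] 304 [0.919 0.141 0.018] [0.968 0.194 0.029] [0.943 0.167 0.023] 0.0259
side [295.49526814 278.12933754] 317 [0.575 0.155 0.018] [0.625 0.209 0.029] [0.6   0.182 0.024] 0.0258
side [334.18867925 276.        ] 53 [0.505 0.172 0.023] [0.527 0.19  0.029] [0.516 0.181 0.026] 0.0261
side [130.875      302.09895833] 384 [0.903 0.236 0.018] [0.953 0.289 0.03 ] [0.928 0.262 0.024] 0.026
side [291.95189873 305.25063291] 395 [0.578 0.249 0.018] [0.627 0.301 0.029] [0.603 0.275 0.024] 0.0259
side [336.73333333 317.86666667] 60 [0.503 0.31  0.023] [0.526 0.328 0.028] [0.514 0.319 0.026] 0.026
side plat 2541 ((0.5576122999191284, -0.13898557424545288), (0.19482478499412537, 0.26471492648124695), 8.182084083557129) 0.03974144992768834
```

View pics/v_scene.png

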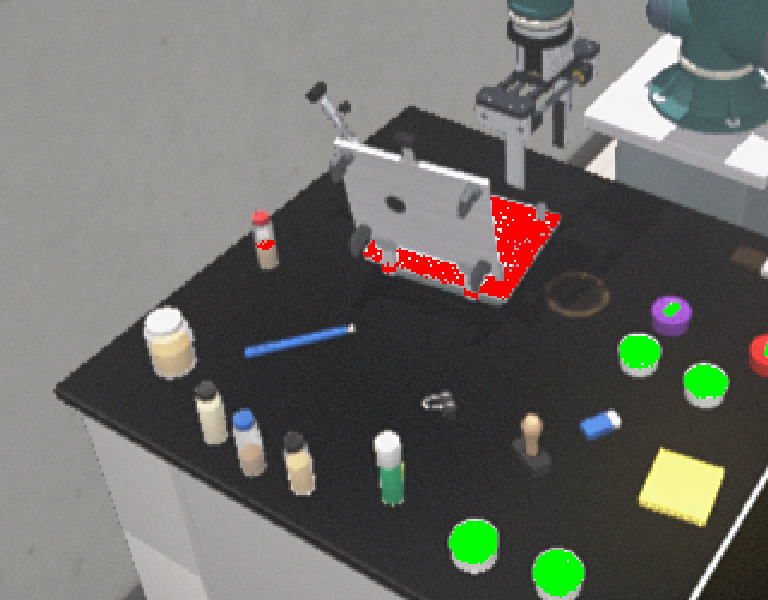

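View pics/v_side.png

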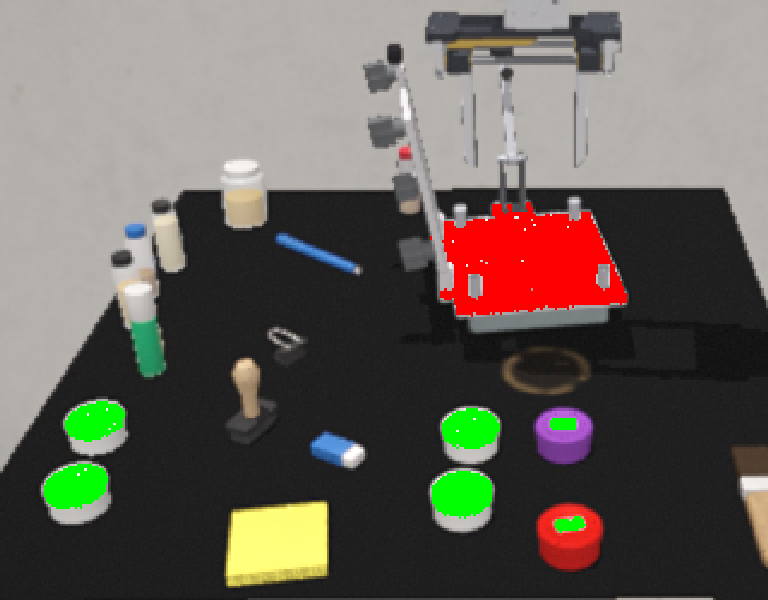

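```bash
python3 - <<'E'
from h import *
from scipy.optimize import least_squares
n='side'
d=np.load(f'pics/{n}0.npy'); P=cloud(n,d)
m=(d>0)&(P[...,2]>0.05)&(P[...,2]<0.075)&(P[...,1]<0.1)&(P[...,1]>-.35)&(P[...,0]>0.3)&(P[...,0]<.75)
k,l,s,c=cv2.connectedComponentsWithStats(m.astype(np.uint8))
for i in range(1,k):
    if s[i,4]>8: q=P[l==i]; print(c[i].round(),s[i,4],q.mean(0).round(4),q.min(0).round(3),q.max(0).round(3))
pl=(d>0)&(P[...,2]>0.036)&(P[...,2]<0.042)&(P[...,1]<0.05)&(P[...,1]>-.235)&(P[...,0]>0.43)&(P[...,0]<.67)
# edges per row: near edge (max col) and left edge
xs=[];L=[]
for v in range(190,232):
    u=np.where(pl[v,270:380])[0]
    if len(u)>20: print(v,P[v,270+u.max()].round(3),P[v,270+u.min()].round(3))
E
```

```text
[269. 169.] 44 [ 0.7027 -0.3289  0.0644] [ 0.693 -0.337  0.051] [ 0.714 -0.32   0.075]
[317. 180.] 22 [ 0.5546 -0.2467  0.0619] [ 0.551 -0.264  0.05 ] [ 0.557 -0.234  0.074]
[309. 181.] 24 [ 0.5775 -0.2383  0.0634] [ 0.574 -0.251  0.052] [ 0.581 -0.231  0.075]
[339. 186.] 37 [ 0.4916 -0.2088  0.0603] [ 0.486 -0.218  0.051] [ 0.497 -0.204  0.069]
[291. 189.] 37 [ 0.6267 -0.1885  0.0607] [ 0.621 -0.196  0.05 ] [ 0.633 -0.181  0.071]
[283. 193.] 18 [ 0.6464 -0.1589  0.0651] [ 0.644 -0.17   0.051] [ 0.65  -0.153  0.075]
[285. 214.] 50 [ 0.6335 -0.0383  0.0622] [ 0.627 -0.049  0.052] [ 0.643 -0.031  0.075]
[351. 214.] 45 [ 0.4681 -0.0397  0.0611] [ 0.462 -0.049  0.05 ] [ 0.475 -0.033  0.07 ]
[297. 218.] 48 [ 0.6023 -0.0207  0.0611] [ 0.596 -0.029  0.05 ] [ 0.609 -0.015  0.07 ]
190 [ 0.476 -0.227  0.04 ] [ 0.586 -0.227  0.04 ]
191 [ 0.479 -0.22   0.04 ] [ 0.586 -0.219  0.041]
192 [ 0.474 -0.217  0.038] [ 0.621 -0.214  0.041]
193 [ 0.474 -0.205  0.041] [ 0.646 -0.21   0.039]
194 [ 0.472 -0.198  0.041] [ 0.645 -0.199  0.042]
195 [ 0.472 -0.193  0.04 ] [ 0.642 -0.195  0.04 ]
196 [ 0.47  -0.18
[... 929 characters left out ...]

215 [ 0.457 -0.074  0.039] [ 0.627 -0.076  0.039]
216 [ 0.452 -0.066  0.04 ] [ 0.625 -0.074  0.038]
217 [ 0.452 -0.065  0.038] [ 0.624 -0.07   0.037]
218 [ 0.453 -0.055  0.041] [ 0.624 -0.059  0.04 ]
219 [ 0.451 -0.053  0.039] [ 0.624 -0.054  0.039]
220 [ 0.451 -0.048  0.039] [ 0.623 -0.05   0.039]
221 [ 0.449 -0.04   0.04 ] [ 0.628 -0.04   0.041]
222 [ 0.445 -0.031  0.042] [ 0.641 -0.039  0.039]
223 [ 0.445 -0.027  0.041] [ 0.64  -0.032  0.04 ]
224 [ 0.445 -0.028  0.038] [ 0.63  -0.033  0.037]
225 [ 0.447 -0.025  0.037] [ 0.625 -0.026  0.037]
226 [ 0.483 -0.018  0.038] [ 0.619 -0.015  0.041]
227 [ 0.501 -0.016  0.036] [ 0.608 -0.007  0.042]
228 [ 0.519 -0.011  0.036] [ 0.621 -0.004  0.041]
```

```bash
python3 - <<'E'
import cv2
for n,a in [('scene',(130,240,190,370)),('side',(110,250,230,380)),('wrist',(150,400,180,500))]:
    im=cv2.imread(f'pics/{n}0.png')[a[0]:a[1],a[2]:a[3]]
    cv2.imwrite(f'pics/c_{n}.png',cv2.resize(im,None,fx=min(780/im.shape[1],590/im.shape[0]),fy=min(780/im.shape[1],590/im.shape[0]),interpolation=2))
E
```

```text
(no output)
```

View pics/c_side.png

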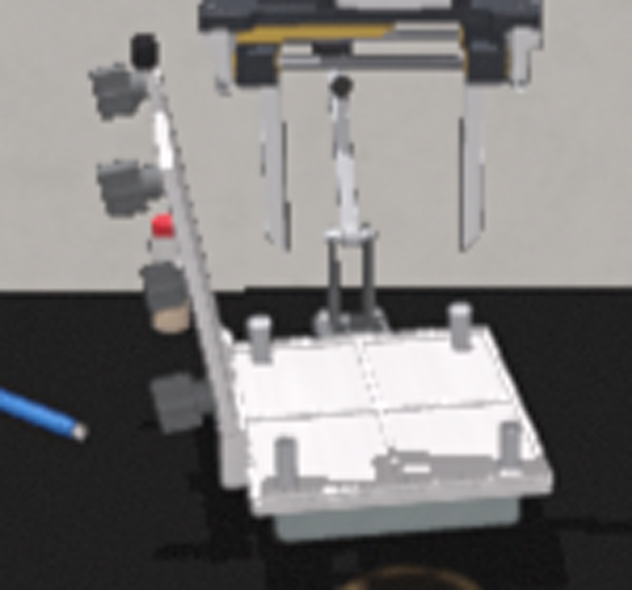

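View pics/c_wrist.png

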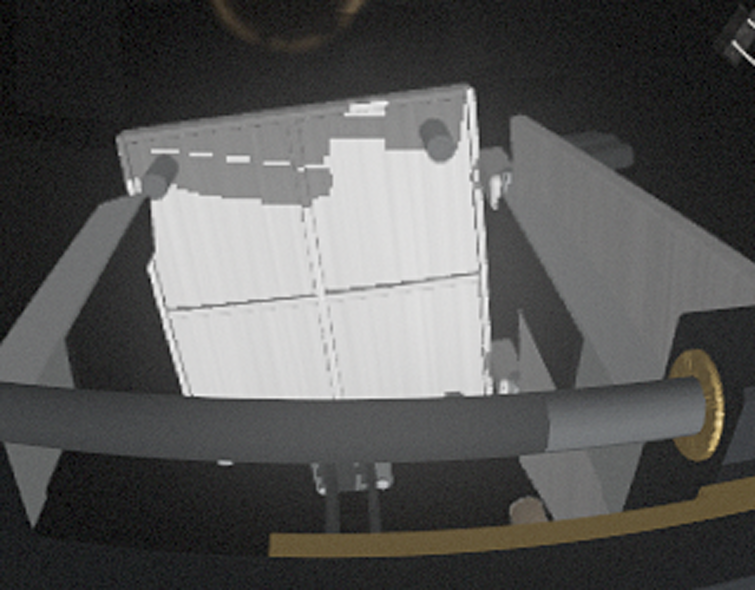

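```bash
cat >> h.py <<'E'
CX,CY,YAW=0.547,-0.118,np.radians(8.1)
def L2W(p):
    p=np.atleast_2d(np.array(p,float)); c,s=np.cos(YAW),np.sin(YAW)
    return np.stack([CX+c*p[:,0]-s*p[:,1],CY+s*p[:,0]+c*p[:,1],p[:,2]],-1)
def coverg(t): return [.099-.214*np.cos(t),0,.073+.214*np.sin(t)]
def clampg(f): return [0,-.133+.133*np.cos(f),.107+.133*np.sin(f)]
E
python3 - <<'E'
from h import *
a=np.linspace(0,2*np.pi,60)
for n,box in [('scene',(130,240,190,370)),('side',(110,250,230,380))]:
    im=cv2.imread(f'pics/{n}0.png'); f=min(780/(box[3]-box[2]),590/(box[1]-box[0]))
    im=cv2.resize(im[box[0]:box[1],box[2]:box[3]],None,fx=f,fy=f,interpolation=2)
    def dr(P,col,cl=False):
        q=((proj(n,L2W(P))-[box[2]-.5,box[0]-.5])*f).astype(np.int32)
        cv2.polylines(im,[q],cl,col,1)
    for sx in(1,-1):
        for sy in (1,-1): dr(np.stack([sx*.068+.007*np.cos(a),sy*.085+.007*np.sin(a),0*a+.069],-1),(0,0,255),True)
    dr([[.09,.105,.04],[.09,-.105,.04],[-.09,-.105,.04],[-.09,.105,.04]],(0,200,0),True)
    for t in (1.85,1.95):
        g=np.array(coverg(t)); dr([g+[0,.013,0],g-[0,.013,0]],(255,0,255))
    g=np.array(clampg(2.2)); dr([g+[.014,0,0],g-[.014,0,0]],(255,255,0))
    cv2.imwrite(f'pics/o_{n}.png',im)
print([L2W(coverg(1.95)),L2W(clampg(2.2)),L2W([[.043,.051,.04],[-.043,.051,.04]])])
E
```

```text
[array([[ 0.72344073, -0.09288877,  0.27179738]]), array([[ 0.57676829, -0.32716294,  0.21453002]]), array([[ 0.58238505, -0.06145004,  0.04      ],
       [ 0.49724302, -0.07356755,  0.04      ]])]
```

View pics/o_side.png

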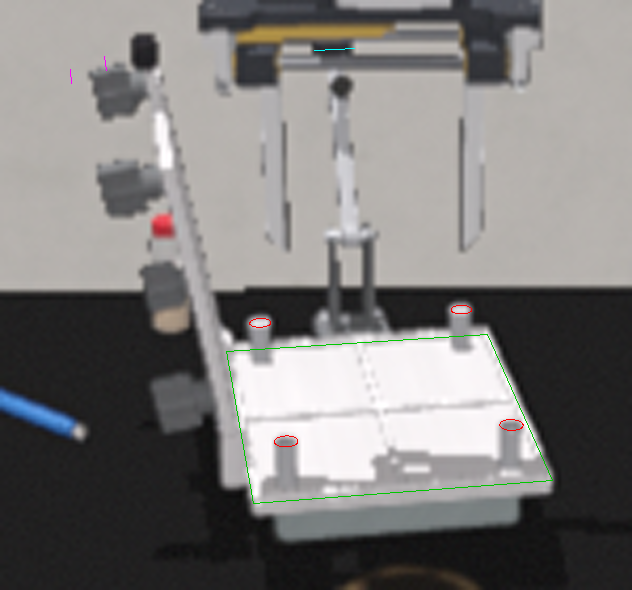

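View pics/o_scene.png

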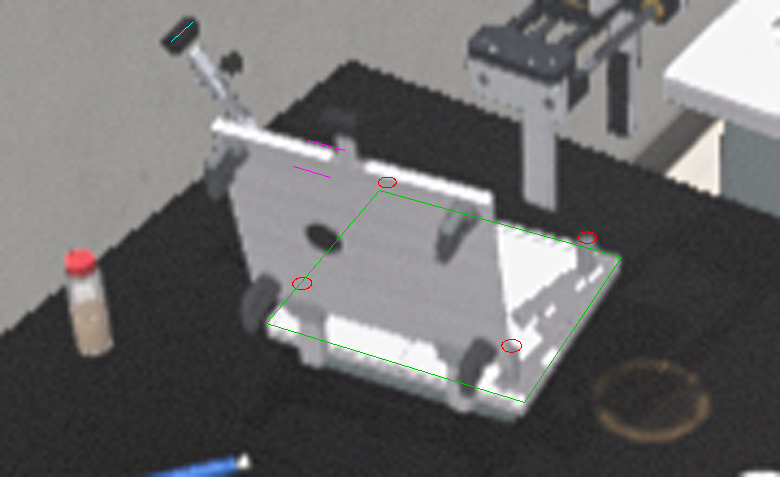

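```bash
python3 - <<'E'
from h import *
for t in np.arange(1.5,1.96,.05):
    print(round(t,2),proj('side',L2W(coverg(t)))[0].round(1),proj('scene',L2W(coverg(t)))[0].round(1),L2W(coverg(t))[0].round(3))
d=np.load('pics/side0.npy');print(d[119:126,261:269].round(3)); print(cloud('side',d)[121:124,263:267].round(3))
E
```

```text
1.5 [284.9 119.9] [277.3 146.9] [ 0.63  -0.106  0.286]
1.55 [280.5 119.9] [275.5 148.7] [ 0.641 -0.105  0.287]
1.6 [276.1 120.2] [273.7 150.7] [ 0.651 -0.103  0.287]
1.65 [271.7 120.6] [271.9 152.9] [ 0.662 -0.102  0.286]
1.7 [267.3 121.3] [270.2 155.2] [ 0.672 -0.1    0.285]
1.75 [263.  122.1] [268.4 157.7] [ 0.683 -0.099  0.284]
1.8 [258.7 123.2] [266.6 160.3] [ 0.693 -0.097  0.281]
1.85 [254.5 124.5] [264.9 163.1] [ 0.703 -0.096  0.279]
1.9 [250.4 126. ] [263.2 166.1] [ 0.714 -0.094  0.276]
1.95 [246.3 127.7] [261.5 169.2] [ 0.723 -0.093  0.272]
[[1.183 1.179 1.171 1.171 1.17  1.177 1.7   1.685]
 [1.174 1.17  1.168 1.166 1.168 1.169 1.18  1.697]
 [1.173 1.165 1.166 1.166 1.171 1.167 1.175 1.69 ]
 [1.168 1.167 1.165 1.167 1.165 1.166 1.166 1.688]
 [1.166 1.168 1.168 1.165 1.173 1.172 1.168 1.702]
 [1.167 1.167 1.169 1.168 1.166 1.176 1.173 1.694]
 [1.172 1.172 1.167 1.173 1.17  1.171 1.172 1.707]]
[[[ 0.681 -0.087  0.29 ]
  [ 0.679 -0.087  0.29 ]
  [ 0.677 -0.092  0.289]
  [ 0.674 -0.088  0.29 ]]

 [[ 0.681 -0.085  0.288]
  [ 0.679 -0.086  0.288]
  [ 0.676 -0.085  0.288]
  [ 0.674 -0.085  0.288]]

 [[ 0.681 -0.086  0.285]
  [ 0.679 -0.083  0.286]
  [ 0.677 -0.091  0.284]
  [ 0.675 -0.09   0.284]]]
```

step_arm --commands '[{"xyz":[0.01,0.03,-0.01],"twist":[0,0,-7]},{"xyz":[0.02,0.065,-0.02],"twist":[0,0,-14]},{"xyz":[0.03,0.1,-0.035],"twist":[0,0,-21]},{"xyz":[0.04,0.135,-0.055],"twist":[0,0,-28]},{"xyz":[0.048,0.165,-0.08],"twist":[0,0,-35]},{"xyz":[0.052,0.18,-0.1],"twist":[0,0,-41]},{"xyz":[0.052,0.183,-0.11],"twist":[0,0,-45]},{"xyz":[0.052,0.183,-0.11],"twist":[0,0,-45]}]' --fingers 50

```text
time: 0.82
tool_pos: [0.5994, 0.1841, 0.0986]
ee_rot: [-1.578, 0.005, -0.784]
wrist_force: [1.0, 0.5, 0.0]
width: 0.0755
```

```bash
python3 - <<'E'
from h import *
snap('wrist','w1');o=robot.get_obs();print(o)
E
```

```text
{'time': 0.8667, 'joint_positions': array([ 2.06176738e-01,  3.07656685e-01,  1.33628716e+00, -2.94878889e-04,
        1.50266021e+00,  9.88750591e-01]), 'qvel': array([-0.02285478, -0.04040961, -0.04127847, -0.00438565,  0.00509405,
       -0.02247331]), 'joint_torque': array([  0.676568  , -41.2977612 , -28.7155509 ,   0.12407107,
        -0.08902192,   0.19403283]), 'tool_pos': array([0.60054495, 0.18332491, 0.10092962]), 'ee_rot': array([-1.57514424,  0.00250927, -0.78255849]), 'wrist_force': array([0.37789761, 0.34208413, 0.78340701]), 'wrist_torque': array([0.0787613 , 0.05126807, 0.02358947]), 'width': 0.07556153940920729}
```

View pics/w1.png

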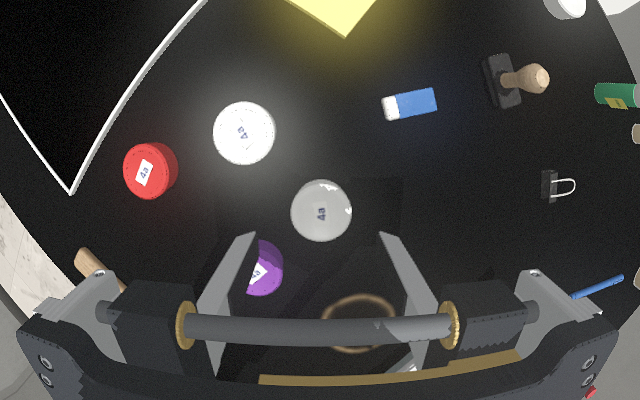

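```bash
cat >> h.py <<'E'
def wristray(u,v,z,c=None):
    c=c or robot.camera_info('wrist'); R=np.array(c['R']);t=np.array(c['t'])
    dx,dy=u-c['cx'],v-c['cy']; r=np.hypot(dx,dy); th=r/c['fx']
    ray=np.array([np.sin(th)*dx/r,np.sin(th)*dy/r,np.cos(th)])@R; o=-R.T@t
    return o+ray*(z-o[2])/ray[2]
E
python3 - <<'E'
from h import *
print(wristray(321,210,.027), wristray(244.5,132,.027))
E
```

```text
[0.60314377 0.18285055 0.027     ] [0.60602304 0.27255694 0.027     ]
```

step_arm --commands '[{"xyz":[0.001,0,-0.03],"twist":[0,0,0]},{"xyz":[0.001,0,-0.06],"twist":[0,0,0]},{"xyz":[0.001,0,-0.08],"twist":[0,0,0]},{"xyz":[0.001,0,-0.087],"twist":[0,0,0]},{"xyz":[0.001,0,-0.087],"twist":[0,0,0]}]'

```text
time: 1.28
tool_pos: [0.602, 0.1819, 0.0152]
ee_rot: [-1.573, 0.002, -0.785]
wrist_force: [0.2, 0.7, 0.3]
width: 0.0759
```

step_arm --commands '[{"xyz":[0,0,0],"twist":[0,0,0]},{"xyz":[0,0,0],"twist":[0,0,0]},{"xyz":[0,0,0],"twist":[0,0,0]},{"xyz":[0,0,0],"twist":[0,0,0]},{"xyz":[0,0,0],"twist":[0,0,0]}]' --fingers 255

```text
time: 1.7
tool_pos: [0.604, 0.1833, 0.0182]
ee_rot: [-1.568, -0.001, -0.785]
wrist_force: [-0.6, 0.4, 3.2]
width: 0.0479
```

step_arm --commands '[{"xyz":[0,0,0.02],"twist":[0,0,0]},{"xyz":[0,0,0.05],"twist":[0,0,0]},{"xyz":[0,0,0.08],"twist":[0,0,0]},{"xyz":[0,-0.01,0.1],"twist":[0,0,0]},{"xyz":[0,-0.03,0.1],"twist":[0,0,-6]},{"xyz":[-0.005,-0.06,0.1],"twist":[0,0,-12]},{"xyz":[-0.008,-0.09,0.1],"twist":[0,0,-18]},{"xyz":[-0.011,-0.12,0.1],"twist":[0,0,-24]},{"xyz":[-0.015,-0.15,0.1],"twist":[0,0,-30]},{"xyz":[-0.018,-0.18,0.1],"twist":[0,0,-35]},{"xyz":[-0.02,-0.2,0.1],"twist":[0,0,-37]},{"xyz":[-0.02,-0.22,0.1],"twist":[0,0,-37]}]'

```text
time: 2.7
tool_pos: [0.5825, -0.0385, 0.1167]
ee_rot: [-1.571, -0.0, -1.433]
wrist_force: [0.2, -0.3, 0.4]
width: 0.048
```

```bash
python3 - <<'E'
from h import *
snap('wrist','w2');o=robot.get_obs();print(o['tool_pos'],o['width'])
E
```

```text
[ 0.58267957 -0.04222682  0.11672502] 0.04765774869913534
```

View pics/w2.png

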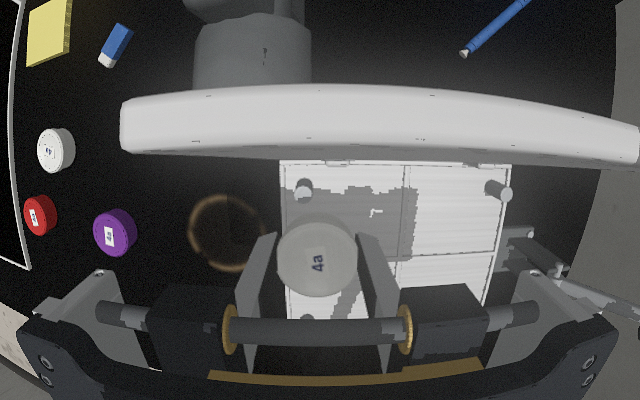

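```bash
python3 - <<'E'
from h import *
print('center',wristray(404,252,.044)); print('FL',wristray(281,162,.044),L2W([.09,.105,.04])); print('FR',wristray(512,167,.044),L2W([.09,-.105,.04]))
print('tin',wristray(317,257,.117-.013+.014+.004))
im=cv2.imread('pics/w2.png')[150:320,270:530]; cv2.imwrite('pics/w2c.png',cv2.resize(im,None,fx=3,fy=3,interpolation=2))
E
```

```text
center [ 0.55475079 -0.12441374  0.044     ]
FL [ 0.62041975 -0.00753539  0.044     ] [[ 0.6213075  -0.00136641  0.04      ]]
FR [ 0.64812029 -0.21460886  0.044     ] [[ 0.65089676 -0.20927137  0.04      ]]
tin [ 0.58059641 -0.04156362  0.122     ]
```

View pics/w2c.png

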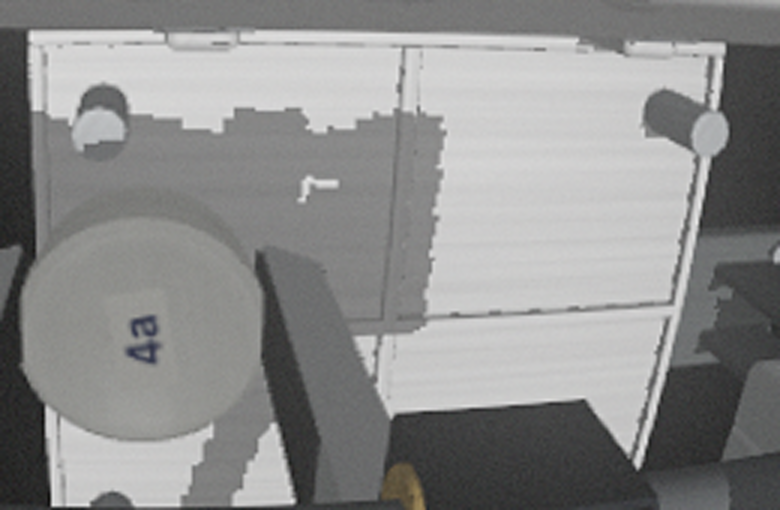

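```bash
python3 - <<'E'
from h import *
print('FL',wristray(303.3,194,.069),L2W([.068,.085,.069])); print('FR',wristray(506.7,194,.069),L2W([.068,-.085,.069]))
print('c',wristray(399,255.5,.044))
E
```

```text
FL [ 0.60342023 -0.02860179  0.069     ] [[ 0.602345   -0.02426671  0.069     ]]
FR [ 0.62653449 -0.19696739  0.069     ] [[ 0.62629821 -0.19257073  0.069     ]]
c [ 0.55082314 -0.12053689  0.044     ]
```

```bash
python3 - <<'E'
from h import *
print(robot.get_obs()['tool_pos']); snap('wrist','w2a'); print(robot.get_obs()['tool_pos']);snap('wrist','w3');print(robot.get_obs()['tool_pos'])
im=cv2.imread('pics/w3.png')[150:320,270:530]; cv2.imwrite('pics/w3c.png',cv2.resize(im,None,fx=3,fy=3,interpolation=2))
E
```

```text
[ 0.58267957 -0.04222682  0.11672502]
[ 0.58285545 -0.03990515  0.11671355]
[ 0.58290347 -0.03810321  0.11665459]
```

View pics/w3c.png

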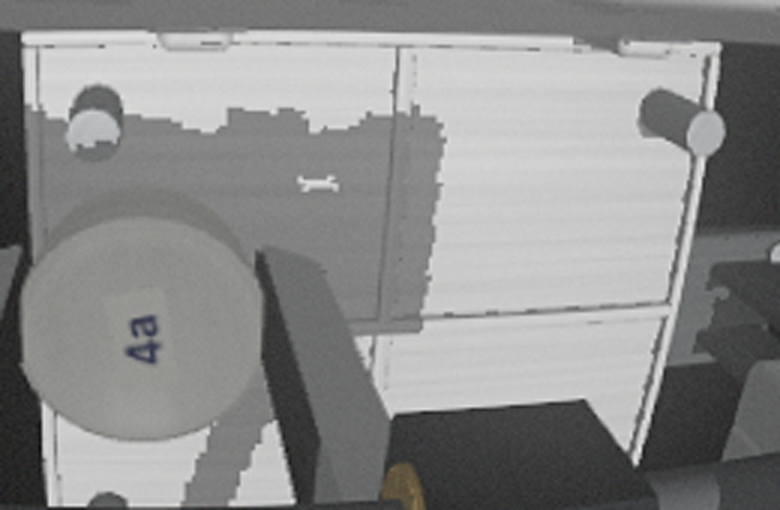

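```bash
python3 - <<'E'
from h import *
print('FL',wristray(270+95/3,194,.069)-[0,.0018,0],L2W([.068,.085,.069])); print('FR',wristray(270+706/3,194,.069)-[0,.0018,0],L2W([.068,-.085,.069]))
E
```

```text
FL [ 0.60347435 -0.0248618   0.069     ] [[ 0.602345   -0.02426671  0.069     ]]
FR [ 0.6269041  -0.19236081  0.069     ] [[ 0.62629821 -0.19257073  0.069     ]]
```

step_arm --commands '[{"xyz":[0,-0.012,0],"twist":[0,0,0]},{"xyz":[0,-0.024,0],"twist":[0,0,0]},{"xyz":[0,-0.024,-0.01],"twist":[0,0,0]},{"xyz":[0,-0.024,-0.025],"twist":[0,0,0]},{"xyz":[0,-0.024,-0.04],"twist":[0,0,0]},{"xyz":[0,-0.024,-0.05],"twist":[0,0,0]},{"xyz":[0,-0.024,-0.056],"twist":[0,0,0]},{"xyz":[0,-0.024,-0.058],"twist":[0,0,0]},{"xyz":[0,-0.024,-0.058],"twist":[0,0,0]}]'

```text
time: 3.6
tool_pos: [0.583, -0.0607, 0.0583]
ee_rot: [-1.571, 0.0, -1.431]
wrist_force: [0.2, 0.9, -0.6]
width: 0.0477
```

step_arm --commands '[{"xyz":[0,0,-0.001],"twist":[0,0,0]},{"xyz":[0,0,-0.002],"twist":[0,0,0]},{"xyz":[0,0,-0.002],"twist":[0,0,0]}]'

```text
time: 3.85
tool_pos: [0.5838, -0.061, 0.0578]
ee_rot: [-1.569, -0.001, -1.431]
wrist_force: [-0.4, -0.1, 3.9]
width: 0.0478
```

step_arm --commands '[{"xyz":[0,0,0],"twist":[0,0,0]},{"xyz":[0,0,0],"twist":[0,0,0]},{"xyz":[0,0,0.01],"twist":[0,0,0]},{"xyz":[0,0,0.03],"twist":[0,0,0]},{"xyz":[0,0,0.06],"twist":[0,0,0]},{"xyz":[0,0.01,0.075],"twist":[0,0,0]}]' --fingers 76

```text
time: 4.35
tool_pos: [0.5843, -0.0526, 0.1351]
ee_rot: [-1.567, -0.003, -1.433]
wrist_force: [1.1, 0.5, 0.5]
width: 0.0658
```

```bash
sed -i 's/CX,CY,YAW=0.547/CX,CY,YAW=0.548/' h.py; python3 - <<'E'
from h import *
p,d=snap('side','s1'); 
im=cv2.imread('pics/s1.png')[110:330,220:420]; cv2.imwrite('pics/s1c.png',cv2.resize(im,None,fx=2.7,fy=2.7,interpolation=2))
P=cloud('side',d); I=p.astype(int)
w=(I.min(2)>150)&(d>0)&(P[...,2]>.018)&(P[...,2]<.036)&(P[...,1]>.1)&(P[...,0]>.45)&(P[...,0]<.8)
k,l,s,c=cv2.connectedComponentsWithStats(w.astype(np.uint8))
for i in range(1,k):
    if s[i,4]>40: q=P[l==i]; print(c[i],s[i,4],((q.min(0)+q.max(0))/2).round(3))
w=(d>0)&(P[...,2]>.062)&(P[...,2]<.071)&(P[...,1]>-.12)&(P[...,1]<-.02)&(P[...,0]>.53)&(P[...,0]<.64)
q=P[w];print(len(q),q.min(0),q.max(0))
E
```

```text
[334.18867925 276.        ] 53 [0.516 0.18  0.026]
[291.94858612 305.22622108] 389 [0.603 0.274 0.024]
[336.73770492 317.83606557] 61 [0.514 0.319 0.026]
190 [ 0.55355041 -0.08515357  0.06206064] [ 0.63957042 -0.02028313  0.06993698]
```

View pics/s1c.png

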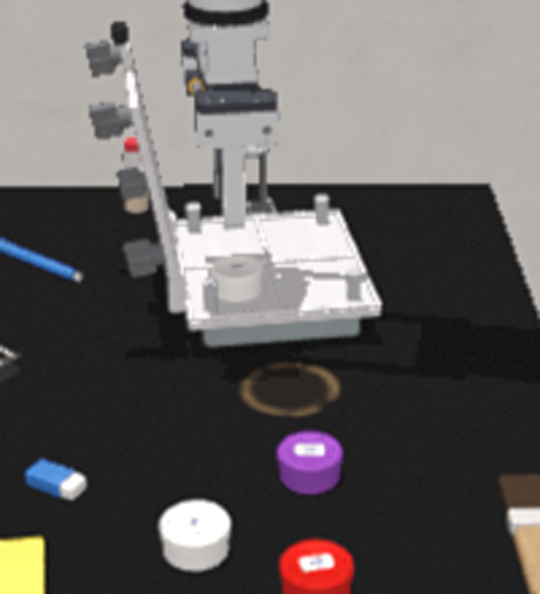

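step_arm --commands '[{"xyz":[0.001,0.02,0],"twist":[0,0,0]},{"xyz":[0.003,0.05,0],"twist":[0,0,0]},{"xyz":[0.006,0.085,0],"twist":[0,0,0]},{"xyz":[0.009,0.12,0],"twist":[0,0,0]},{"xyz":[0.012,0.16,0],"twist":[0,0,0]},{"xyz":[0.014,0.2,-0.01],"twist":[0,0,0]},{"xyz":[0.017,0.24,-0.02],"twist":[0,0,0]},{"xyz":[0.019,0.275,-0.03],"twist":[0,0,0]},{"xyz":[0.021,0.305,-0.04],"twist":[0,0,0]},{"xyz":[0.023,0.325,-0.04],"twist":[0,0,0]},{"xyz":[0.023,0.325,-0.04],"twist":[0,0,0]},{"xyz":[0.023,0.325,-0.04],"twist":[0,0,0]}]' --fingers 50

```text
time: 5.4
tool_pos: [0.6055, 0.2746, 0.0904]
ee_rot: [-1.572, -0.001, -1.429]
wrist_force: [-0.1, -0.4, 0.5]
width: 0.0754
```

```bash
python3 - <<'E'
from h import *
snap('wrist','w4');print(robot.get_obs()['tool_pos'])
E
```

```text
[0.60590528 0.27356635 0.09105375]
```

View pics/w4.png

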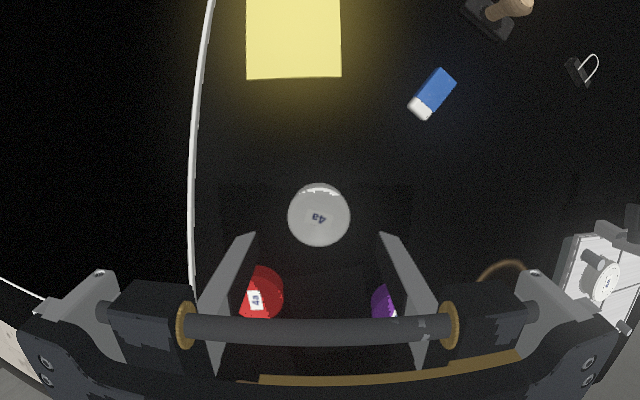

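Tin at (319,215), centred between the tips (~317). Descend and grip.

step_arm --commands '[{"xyz":[0,0,-0.025],"twist":[0,0,0]},{"xyz":[0,0,-0.05],"twist":[0,0,0]},{"xyz":[0,0,-0.068],"twist":[0,0,0]},{"xyz":[0,0,-0.075],"twist":[0,0,0]},{"xyz":[0,0,-0.075],"twist":[0,0,0]}]'

```text
time: 5.87
tool_pos: [0.6047, 0.2718, 0.0142]
ee_rot: [-1.575, -0.001, -1.433]
wrist_force: [0.9, 0.3, -0.1]
width: 0.0756
```

step_arm --commands '[{"xyz":[0,0,0],"twist":[0,0,0]},{"xyz":[0,0,0],"twist":[0,0,0]},{"xyz":[0,0,0],"twist":[0,0,0]},{"xyz":[0,0,0],"twist":[0,0,0]},{"xyz":[0,0,0],"twist":[0,0,0]}]' --fingers 255

```text
time: 6.28
tool_pos: [0.6069, 0.2743, 0.0181]
ee_rot: [-1.568, 0.0, -1.431]
wrist_force: [-0.2, -0.8, 2.1]
width: 0.0475
```

step_arm --commands '[{"xyz":[0,0,0.02],"twist":[0,0,0]},{"xyz":[0,0,0.05],"twist":[0,0,0]},{"xyz":[0,0,0.08],"twist":[0,0,0]},{"xyz":[-0.005,-0.02,0.1],"twist":[0,0,0]},{"xyz":[-0.015,-0.05,0.1],"twist":[0,0,0]},{"xyz":[-0.025,-0.085,0.1],"twist":[0,0,0]},{"xyz":[-0.04,-0.12,0.1],"twist":[0,0,0]},{"xyz":[-0.055,-0.16,0.1],"twist":[0,0,0]},{"xyz":[-0.07,-0.195,0.1],"twist":[0,0,0]},{"xyz":[-0.085,-0.235,0.1],"twist":[0,0,0]},{"xyz":[-0.1,-0.27,0.1],"twist":[0,0,0]},{"xyz":[-0.108,-0.305,0.1],"twist":[0,0,0]}]'

```text
time: 7.28
tool_pos: [0.4962, -0.0324, 0.1168]
ee_rot: [-1.571, -0.0, -1.431]
wrist_force: [1.3, -0.2, -0.8]
width: 0.0477
```

step_arm --commands '[{"xyz":[0,-0.02,0],"twist":[0,0,0]},{"xyz":[0,-0.038,0],"twist":[0,0,0]},{"xyz":[0,-0.043,-0.005],"twist":[0,0,0]},{"xyz":[0,-0.043,-0.02],"twist":[0,0,0]},{"xyz":[0,-0.043,-0.035],"twist":[0,0,0]},{"xyz":[0,-0.043,-0.048],"twist":[0,0,0]},{"xyz":[0,-0.043,-0.055],"twist":[0,0,0]},{"xyz":[0,-0.043,-0.058],"twist":[0,0,0]},{"xyz":[0,-0.043,-0.059],"twist":[0,0,0]},{"xyz":[0,-0.043,-0.06],"twist":[0,0,0]},{"xyz":[0,-0.043,-0.06],"twist":[0,0,0]}]'

```text
time: 8.2
tool_pos: [0.4983, -0.0733, 0.058]
ee_rot: [-1.57, 0.0, -1.43]
wrist_force: [-2.0, 0.2, 3.9]
width: 0.0474
```

step_arm --commands '[{"xyz":[0,0,0],"twist":[0,0,0]},{"xyz":[0,0,0],"twist":[0,0,0]},{"xyz":[0,0,0.01],"twist":[0,0,0]},{"xyz":[0,0,0.03],"twist":[0,0,0]},{"xyz":[0,0,0.06],"twist":[0,0,0]},{"xyz":[0,0,0.1],"twist":[0,0,0]},{"xyz":[0,0,0.14],"twist":[0,0,0]},{"xyz":[0,0,0.18],"twist":[0,0,0]},{"xyz":[0,0,0.22],"twist":[0,0,0]},{"xyz":[0,0,0.26],"twist":[0,0,0]},{"xyz":[0,0,0.28],"twist":[0,0,0]},{"xyz":[0,0,0.28],"twist":[0,0,0]}]' --fingers 76

```text
time: 9.2
tool_pos: [0.4997, -0.0744, 0.3442]
ee_rot: [-1.558, -0.005, -1.431]
wrist_force: [-0.0, -0.2, 0.9]
width: 0.0661
```

```bash
python3 - <<'E'
from h import *
p,d=snap('side','s2'); snap('scene','sc2');snap('wrist','w5')
im=cv2.imread('pics/s2.png')[110:330,200:420]; cv2.imwrite('pics/s2c.png',cv2.resize(im,None,fx=2.7,fy=2.7,interpolation=2))
print(robot.get_obs()['tool_pos'])
E
```

```text
[ 0.49784183 -0.07392549  0.33567715]
```

View pics/s2c.png

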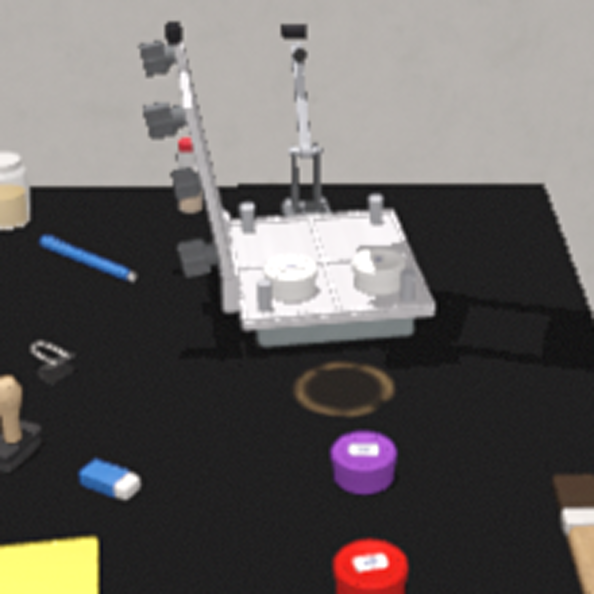

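View pics/w5.png

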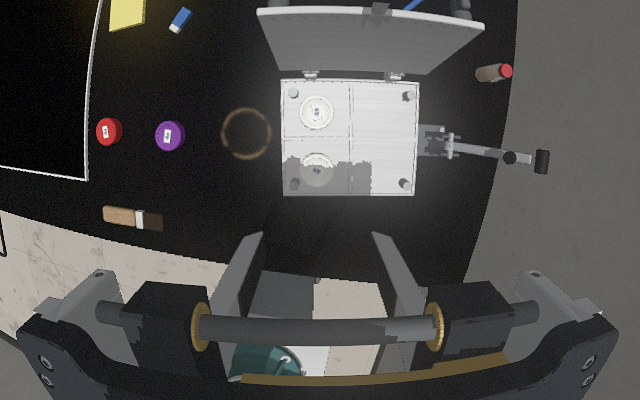

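step_arm --commands '[{"xyz":[0.02,-0.003,0],"twist":[0,0,0]},{"xyz":[0.05,-0.008,0],"twist":[0,0,0]},{"xyz":[0.08,-0.012,0],"twist":[0,0,0]},{"xyz":[0.11,-0.016,0],"twist":[0,0,0]},{"xyz":[0.14,-0.02,0],"twist":[0,0,0]},{"xyz":[0.165,-0.023,0],"twist":[0,0,0]},{"xyz":[0.18,-0.025,0],"twist":[0,0,0]},{"xyz":[0.182,-0.025,0],"twist":[0,0,0]},{"xyz":[0.182,-0.025,0],"twist":[0,0,0]}]' --fingers 95

```text
time: 10.1
tool_pos: [0.6801, -0.099, 0.3323]
ee_rot: [-1.577, 0.002, -1.431]
wrist_force: [0.2, 0.9, 0.1]
width: 0.0586
```

```bash
python3 - <<'E'
from h import *
snap('wrist','w6');snap('side','s3');print(robot.get_obs()['tool_pos'],robot.get_obs()['joint_positions'])
im=cv2.imread('pics/s3.png')[60:260,180:400]; cv2.imwrite('pics/s3c.png',cv2.resize(im,None,fx=2.9,fy=2.9,interpolation=2))
E
```

```text
[ 0.67919973 -0.09881523  0.33534262] [-2.26963549e-01  4.34359080e-01  7.03914986e-01 -1.52941065e-04
  2.00600229e+00  1.20408256e+00]
```

View pics/w6.png

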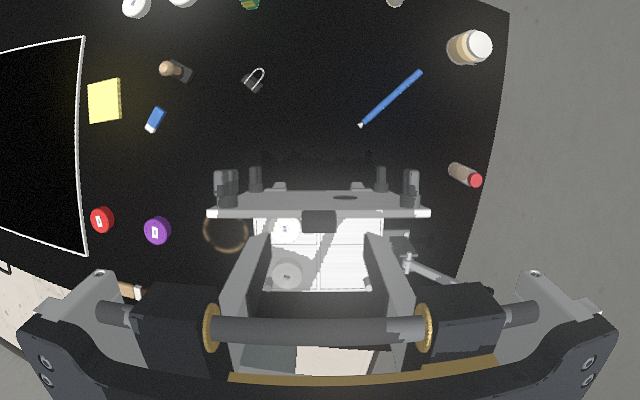

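View pics/s3c.png

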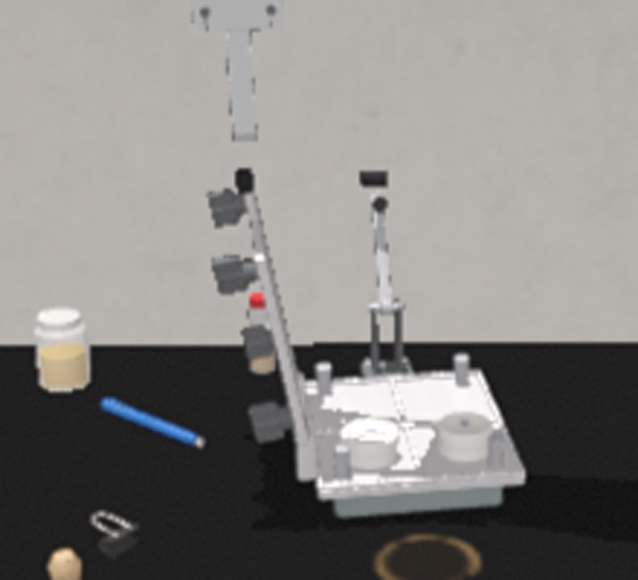

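step_arm --commands '[{"xyz":[0,0,-0.02],"twist":[0,0,0]},{"xyz":[0,0,-0.04],"twist":[0,0,0]},{"xyz":[0,0,-0.053],"twist":[0,0,0]},{"xyz":[0,0,-0.057],"twist":[0,0,0]},{"xyz":[0,0,-0.057],"twist":[0,0,0]}]'

```text
time: 10.62
tool_pos: [0.6785, -0.0987, 0.2786]
ee_rot: [-1.573, 0.001, -1.431]
wrist_force: [0.4, 1.0, 0.9]
width: 0.0589
```

step_arm --commands '[{"xyz":[0,0,0],"twist":[0,0,0]},{"xyz":[0,0,0],"twist":[0,0,0]},{"xyz":[0,0,0],"twist":[0,0,0]},{"xyz":[0,0,0],"twist":[0,0,0]},{"xyz":[0,0,0],"twist":[0,0,0]},{"xyz":[0,0,0],"twist":[0,0,0]}]' --fingers 255

```text
time: 11.12
tool_pos: [0.6803, -0.0999, 0.2802]
ee_rot: [-1.57, -0.002, -1.432]
wrist_force: [0.8, -3.3, 2.0]
width: 0.0255
```

```bash
python3 - <<'E'
from h import *
print(robot.get_obs()['tool_pos'],robot.get_obs()['width'],robot.get_obs()['wrist_force'])
a=L2W(coverg(1.73))[0]
for t in np.arange(1.73,-.03,-.08): print(round(t,2),(L2W(coverg(t))[0]-a).round(3))
print((L2W(coverg(0))[0]-a).round(3))
E
```

```text
[ 0.68034377 -0.09988801  0.28021304] 0.025542575510164815 [ 0.78171537 -3.29752655  2.02894123]
1.73 [0. 0. 0.]
1.65 [-0.017 -0.002  0.002]
1.57 [-0.034 -0.005  0.003]
1.49 [-0.051 -0.007  0.002]
1.41 [-0.068 -0.01  -0.   ]
1.33 [-0.084 -0.012 -0.003]
1.25 [-0.1   -0.014 -0.008]
1.17 [-0.116 -0.017 -0.014]
1.09 [-0.132 -0.019 -0.022]
1.01 [-0.146 -0.021 -0.03 ]
0.93 [-0.16  -0.023 -0.04 ]
0.85 [-0.173 -0.025 -0.051]
0.77 [-0.186 -0.026 -0.062]
0.69 [-0.197 -0.028 -0.075]
0.61 [-0.207 -0.029 -0.089]
0.53 [-0.216 -0.031 -0.103]
0.45 [-0.224 -0.032 -0.118]
0.37 [-0.231 -0.033 -0.134]
0.29 [-0.237 -0.034 -0.15 ]
0.21 [-0.241 -0.034 -0.167]
0.13 [-0.244 -0.035 -0.184]
0.05 [-0.245 -0.035 -0.201]
[-0.245 -0.035 -0.211]
```

step_arm --commands '[{"xyz":[-0.008,-0.001,0.001],"twist":[0,0,0]},{"xyz":[-0.025,-0.003,0.002],"twist":[0,0,0]},{"xyz":[-0.042,-0.006,0.002],"twist":[0,0,0]},{"xyz":[-0.059,-0.009,0.001],"twist":[0,0,0]},{"xyz":[-0.076,-0.011,-0.002],"twist":[0,0,0]},{"xyz":[-0.092,-0.013,-0.005],"twist":[0,0,0]},{"xyz":[-0.108,-0.016,-0.011],"twist":[0,0,0]},{"xyz":[-0.124,-0.018,-0.018],"twist":[0,0,0]},{"xyz":[-0.139,-0.02,-0.026],"twist":[0,0,0]},{"xyz":[-0.153,-0.022,-0.035],"twist":[0,0,0]},{"xyz":[-0.167,-0.024,-0.045],"twist":[0,0,0]},{"xyz":[-0.173,-0.025,-0.051],"twist":[0,0,0]}]'

```text
time: 12.12
tool_pos: [0.505, -0.1249, 0.2311]
ee_rot: [-1.57, -0.003, -1.432]
wrist_force: [-5.7, -1.3, 11.7]
width: 0.0257
```

step_arm --commands '[{"xyz":[-0.006,0,-0.005],"twist":[0,0,0]},{"xyz":[-0.018,-0.002,-0.017],"twist":[0,0,0]},{"xyz":[-0.029,-0.003,-0.031],"twist":[0,0,0]},{"xyz":[-0.038,-0.005,-0.045],"twist":[0,0,0]},{"xyz":[-0.047,-0.006,-0.059],"twist":[0,0,0]},{"xyz":[-0.055,-0.008,-0.075],"twist":[0,0,0]},{"xyz":[-0.061,-0.008,-0.091],"twist":[0,0,0]},{"xyz":[-0.066,-0.009,-0.107],"twist":[0,0,0]},{"xyz":[-0.069,-0.01,-0.124],"twist":[0,0,0]},{"xyz":[-0.071,-0.01,-0.14],"twist":[0,0,0]},{"xyz":[-0.072,-0.01,-0.15],"twist":[0,0,0]},{"xyz":[-0.072,-0.01,-0.157],"twist":[0,0,0]}]'

```text
time: 13.12
tool_pos: [0.4327, -0.1352, 0.0705]
ee_rot: [-1.576, -0.002, -1.432]
wrist_force: [-5.4, -4.3, 2.5]
width: 0.0257
```

step_arm --commands '[{"xyz":[0,0,-0.003],"twist":[0,0,0]},{"xyz":[0,0,-0.005],"twist":[0,0,0]},{"xyz":[0,0,-0.005],"twist":[0,0,0]}]'

```text
time: 13.37
tool_pos: [0.4326, -0.1352, 0.0656]
ee_rot: [-1.576, -0.002, -1.432]
wrist_force: [-4.8, -4.5, -2.1]
width: 0.026
```

step_arm --commands '[{"xyz":[0,0,-0.002],"twist":[0,0,0]},{"xyz":[0,0,-0.004],"twist":[0,0,0]},{"xyz":[0,0,-0.004],"twist":[0,0,0]}]'

```text
time: 13.62
tool_pos: [0.4328, -0.1353, 0.0621]
ee_rot: [-1.576, -0.002, -1.432]
wrist_force: [-5.3, -4.4, 0.8]
width: 0.0258
```

```bash
python3 - <<'E'
from h import *
snap('side','s4');print(robot.get_obs()['tool_pos'],robot.get_obs()['wrist_force'])
im=cv2.imread('pics/s4.png')[130:260,230:400]; cv2.imwrite('pics/s4c.png',cv2.resize(im,None,fx=4.4,fy=4.4,interpolation=2))
E
```

```text
[ 0.43276259 -0.13523064  0.06207731] [-4.68156504 -4.68472064 -0.62432235]
```

View pics/s4c.png

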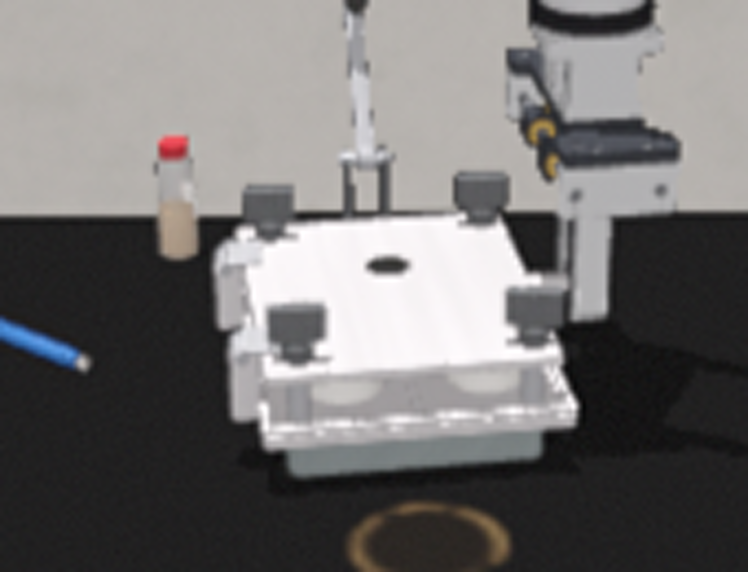

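```bash
cat >> h.py <<'E'
def W2L(P):
    P=np.asarray(P)-[CX,CY,0]; c,s=np.cos(YAW),np.sin(YAW)
    return np.stack([c*P[...,0]+s*P[...,1],-s*P[...,0]+c*P[...,1],P[...,2]],-1)
def coverplane(n,d):
    q=W2L(cloud(n,d)); m=(d>0)&(abs(q[...,0])<.06)&(abs(q[...,1])<.07)&(q[...,2]>.065)&(q[...,2]<.13)
    p=q[m]; 
    for _ in range(5):
        A=np.c_[p[:,:2],np.ones(len(p))]; x=np.linalg.lstsq(A,p[:,2],rcond=None)[0]; r=p[:,2]-A@x; p=p[abs(r)<.004]
    return x,len(p)
E
python3 - <<'E'
from h import *
print(coverplane('side',np.load('pics/s4.npy')))
E
```

```text
(array([-0.00045018, -0.00192336,  0.07652171]), 972)
```

step_arm --commands '[{"xyz":[0,0,-0.002],"twist":[0,0,0]},{"xyz":[0,0,-0.004],"twist":[0,0,0]},{"xyz":[0,0,-0.004],"twist":[0,0,0]}]'

```text
time: 13.92
tool_pos: [0.4329, -0.1353, 0.0618]
ee_rot: [-1.576, -0.002, -1.431]
wrist_force: [-12.7, -0.6, 17.8]
width: 0.0252
```

step_arm --commands '[{"xyz":[0,0,0.005],"twist":[0,0,0]},{"xyz":[0,0,0.005],"twist":[0,0,0]},{"xyz":[0,0,0.005],"twist":[0,0,0]},{"xyz":[-0.004,0,0.02],"twist":[0,0,0]},{"xyz":[-0.004,0,0.05],"twist":[0,0,0]},{"xyz":[-0.004,0,0.085],"twist":[0,0,0]},{"xyz":[0,0,0.12],"twist":[0,0,7]},{"xyz":[0,0,0.155],"twist":[0,0,14]},{"xyz":[0,-0.01,0.19],"twist":[0,0,21]},{"xyz":[0.01,-0.03,0.22],"twist":[0,0,28]},{"xyz":[0.02,-0.05,0.235],"twist":[0,0,35]},{"xyz":[0.035,-0.07,0.235],"twist":[0,0,42]}]' --fingers 95

```text
time: 14.92
tool_pos: [0.4716, -0.2052, 0.2987]
ee_rot: [-1.569, -0.009, -0.692]
wrist_force: [-0.1, -0.2, 0.2]
width: 0.0591
```

step_arm --commands '[{"xyz":[0.015,-0.02,0],"twist":[0,0,7]},{"xyz":[0.03,-0.04,0],"twist":[0,0,14]},{"xyz":[0.05,-0.06,0],"twist":[0,0,21]},{"xyz":[0.07,-0.08,0],"twist":[0,0,28]},{"xyz":[0.085,-0.095,0],"twist":[0,0,35]},{"xyz":[0.098,-0.11,0],"twist":[0,0,42]},{"xyz":[0.108,-0.123,0],"twist":[0,0,48]},{"xyz":[0.108,-0.123,0],"twist":[0,0,48]},{"xyz":[0.108,-0.123,0],"twist":[0,0,48]}]'

```text
time: 15.67
tool_pos: [0.5781, -0.3271, 0.2914]
ee_rot: [-1.568, 0.002, 0.137]
wrist_force: [-0.1, 0.8, 0.9]
width: 0.0589
```

```bash
python3 - <<'E'
from h import *
p,d=snap('scene','sc5');snap('side','s5');snap('wrist','w7');print(robot.get_obs()['tool_pos'],robot.get_obs()['ee_rot'])
print(coverplane('side',np.load('pics/s5.npy')))
im=cv2.imread('pics/sc5.png')[90:240,190:390]; cv2.imwrite('pics/sc5c.png',cv2.resize(im,None,fx=3.8,fy=3.8,interpolation=2))
E
```

```text
[ 0.57770407 -0.32615302  0.29377603] [-1.57049962e+00 -1.97358884e-04  1.38817580e-01]
(array([2.52858511e-03, 8.12880576e-05, 7.64382660e-02]), 974)
```

View pics/sc5c.png

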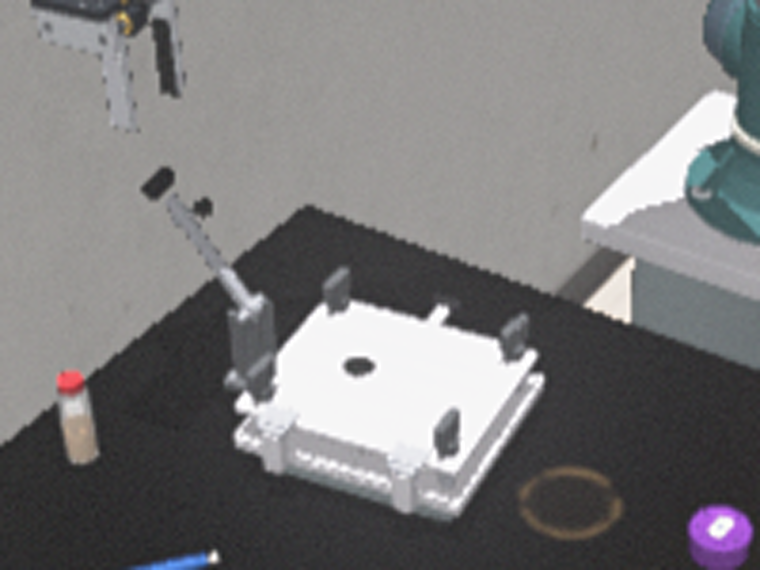

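View pics/w7.png

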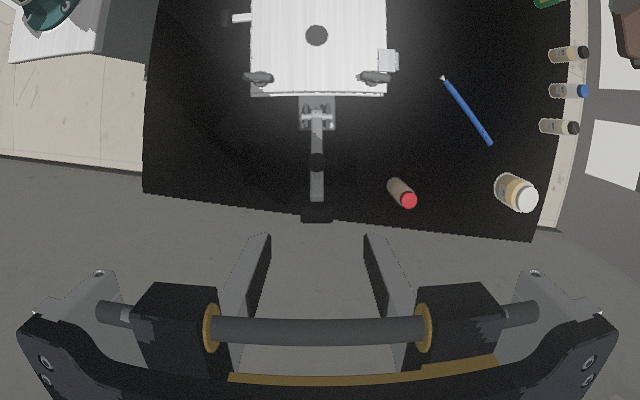

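```bash
python3 - <<'E'
from h import *
print(wristray(316.5,214,.223),wristray(316.5,217,.2145),L2W(clampg(2.2)))
a=L2W(clampg(2.2))[0]
for t in np.append(np.arange(2.2,-.01,-.12),0): print(round(t,2),(L2W(clampg(t))[0]-a).round(3))
for s in ((1,1),(1,-1),(-1,1),(-1,-1)): print(s,L2W([s[0]*.068,s[1]*.085,.105])[0].round(4))
E
```

```text
[ 0.57676371 -0.32621162  0.223     ] [ 0.57753237 -0.331853    0.2145    ] [[ 0.57776829 -0.32716294  0.21453002]]
2.2 [0. 0. 0.]
2.08 [-0.002  0.013  0.009]
1.96 [-0.004  0.028  0.016]
1.84 [-0.006  0.042  0.021]
1.72 [-0.008  0.058  0.024]
1.6 [-0.01   0.074  0.025]
1.48 [-0.013  0.089  0.025]
1.36 [-0.015  0.105  0.023]
1.24 [-0.017  0.12   0.018]
1.12 [-0.019  0.135  0.012]
1.0 [-0.021  0.149  0.004]
0.88 [-0.023  0.161 -0.005]
0.76 [-0.025  0.173 -0.016]
0.64 [-0.026  0.183 -0.028]
0.52 [-0.027  0.192 -0.041]
0.4 [-0.028  0.199 -0.056]
0.28 [-0.029  0.204 -0.071]
0.16 [-0.03   0.207 -0.086]
0.04 [-0.03   0.209 -0.102]
0.0 [-0.03   0.209 -0.108]
(1, 1) [ 0.6033 -0.0243  0.105 ]
(1, -1) [ 0.6273 -0.1926  0.105 ]
(-1, 1) [ 0.4687 -0.0434  0.105 ]
(-1, -1) [ 0.4927 -0.2117  0.105 ]
```

step_arm --commands '[{"xyz":[0,-0.001,-0.03],"twist":[0,0,0]},{"xyz":[0,-0.001,-0.06],"twist":[0,0,0]},{"xyz":[0,-0.001,-0.078],"twist":[0,0,0]},{"xyz":[0,-0.001,-0.083],"twist":[0,0,0]},{"xyz":[0,-0.001,-0.083],"twist":[0,0,0]}]'

```text
time: 16.23
tool_pos: [0.577, -0.3268, 0.209]
ee_rot: [-1.568, 0.003, 0.14]
wrist_force: [1.0, 0.1, 0.1]
width: 0.0592
```

step_arm --commands '[{"xyz":[0,0,0],"twist":[0,0,0]},{"xyz":[0,0,0],"twist":[0,0,0]},{"xyz":[0,0,0],"twist":[0,0,0]},{"xyz":[0,0,0],"twist":[0,0,0]},{"xyz":[0,0,0],"twist":[0,0,0]},{"xyz":[0,0,0],"twist":[0,0,0]}]' --fingers 255

```text
time: 16.73
tool_pos: [0.5777, -0.3284, 0.2117]
ee_rot: [-1.572, 0.0, 0.139]
wrist_force: [-1.4, -0.1, 3.8]
width: 0.0277
```

Gripped (28 mm). Swing over.

step_arm --commands '[{"xyz":[-0.001,0.006,0.004],"twist":[0,0,0]},{"xyz":[-0.002,0.013,0.009],"twist":[0,0,0]},{"xyz":[-0.004,0.028,0.016],"twist":[0,0,0]},{"xyz":[-0.006,0.042,0.021],"twist":[0,0,0]},{"xyz":[-0.008,0.058,0.024],"twist":[0,0,0]},{"xyz":[-0.01,0.074,0.025],"twist":[0,0,0]},{"xyz":[-0.013,0.089,0.025],"twist":[0,0,0]},{"xyz":[-0.015,0.105,0.023],"twist":[0,0,0]},{"xyz":[-0.017,0.12,0.018],"twist":[0,0,0]},{"xyz":[-0.019,0.135,0.012],"twist":[0,0,0]},{"xyz":[-0.021,0.149,0.004],"twist":[0,0,0]},{"xyz":[-0.022,0.155,0],"twist":[0,0,0]}]'

```text
time: 17.73
tool_pos: [0.5549, -0.1686, 0.2109]
ee_rot: [-1.567, 0.0, 0.143]
wrist_force: [-3.9, 2.0, 6.0]
width: 0.0276
```

step_arm --commands '[{"xyz":[-0.001,0.006,-0.005],"twist":[0,0,0]},{"xyz":[-0.003,0.018,-0.016],"twist":[0,0,0]},{"xyz":[-0.004,0.028,-0.028],"twist":[0,0,0]},{"xyz":[-0.005,0.037,-0.041],"twist":[0,0,0]},{"xyz":[-0.006,0.044,-0.056],"twist":[0,0,0]},{"xyz":[-0.007,0.049,-0.071],"twist":[0,0,0]},{"xyz":[-0.008,0.052,-0.086],"twist":[0,0,0]},{"xyz":[-0.008,0.054,-0.1],"twist":[0,0,0]},{"xyz":[-0.008,0.054,-0.107],"twist":[0,0,0]},{"xyz":[-0.008,0.054,-0.108],"twist":[0,0,0]}]'

```text
time: 18.57
tool_pos: [0.5472, -0.1146, 0.1]
ee_rot: [-1.563, 0.001, 0.142]
wrist_force: [-1.5, 6.8, 0.8]
width: 0.028
```

step_arm --commands '[{"xyz":[0,0,-0.002],"twist":[0,0,0]},{"xyz":[0,0,-0.004],"twist":[0,0,0]},{"xyz":[0,0,-0.004],"twist":[0,0,0]}]'

```text
time: 18.82
tool_pos: [0.5472, -0.1148, 0.0972]
ee_rot: [-1.563, 0.001, 0.141]
wrist_force: [-2.1, 7.0, 0.3]
width: 0.0276
```

step_arm --commands '[{"xyz":[0,0,-0.002],"twist":[0,0,0]},{"xyz":[0,0,-0.004],"twist":[0,0,0]},{"xyz":[0,0,-0.004],"twist":[0,0,0]}]'

```text
time: 19.07
tool_pos: [0.5473, -0.1149, 0.096]
ee_rot: [-1.564, 0.0, 0.141]
wrist_force: [-5.3, 8.8, 9.6]
width: 0.0276
```

```bash
python3 - <<'E'
from h import *
p,d=snap('scene','sc6');snap('side','s6')
a=cv2.imread('pics/sc6.png')[110:240,220:360]; b=cv2.imread('pics/s6.png')[110:240,250:390]
cv2.imwrite('pics/c6.png',cv2.resize(np.hstack([a,b]),None,fx=2.85,fy=2.85,interpolation=2))
E
```

```text
(no output)
```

View pics/c6.png

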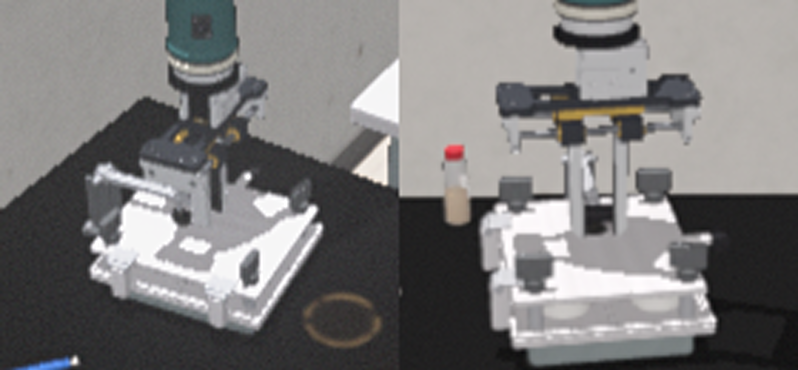

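step_arm --commands '[{"xyz":[0,0,0.006],"twist":[0,0,0]},{"xyz":[0,0,0.006],"twist":[0,0,0]},{"xyz":[0,0,0.006],"twist":[0,0,0]},{"xyz":[0,0,0.02],"twist":[0,0,0]},{"xyz":[0,0,0.05],"twist":[0,0,0]},{"xyz":[0,-0.02,0.09],"twist":[0,0,0]},{"xyz":[0,-0.04,0.125],"twist":[0,0,0]},{"xyz":[0,-0.06,0.15],"twist":[0,0,0]},{"xyz":[0,-0.07,0.155],"twist":[0,0,0]},{"xyz":[0,-0.07,0.155],"twist":[0,0,0]},{"xyz":[0,-0.07,0.155],"twist":[0,0,0]},{"xyz":[0,-0.07,0.155],"twist":[0,0,0]}]' --fingers 95

```text
time: 20.17
tool_pos: [0.5472, -0.188, 0.2465]
ee_rot: [-1.568, 0.004, 0.14]
wrist_force: [0.3, 0.7, -0.5]
width: 0.0589
```

```bash
python3 - <<'E'
from h import *
snap('wrist','w8');snap('side','s8');snap('scene','sc8');print(robot.get_obs()['tool_pos'],robot.get_obs()['ee_rot'])
a=cv2.imread('pics/sc8.png')[110:240,220:360]; b=cv2.imread('pics/s8.png')[110:240,250:390]
cv2.imwrite('pics/c8.png',cv2.resize(np.hstack([a,b]),None,fx=2.85,fy=2.85,interpolation=2))
E
```

```text
[ 0.54742304 -0.18775821  0.24722751] [-1.56839126  0.00313617  0.14080317]
```

View pics/c8.png

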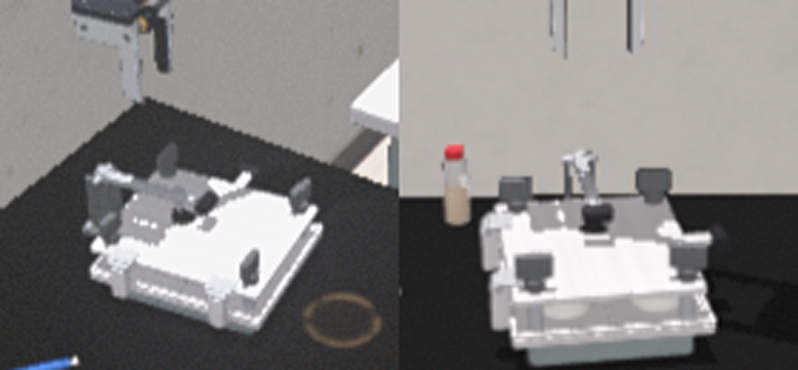

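View pics/w8.png

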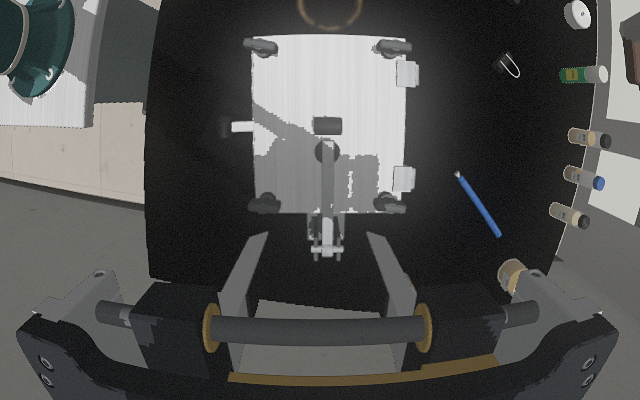

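```bash
python3 - <<'E'
from h import *
im=cv2.imread('pics/w8.png')[25:225,225:425]; cv2.imwrite('pics/w8c.png',cv2.resize(im,None,fx=2.95,fy=2.95,interpolation=2))
E
```

```text
(no output)
```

View pics/w8c.png

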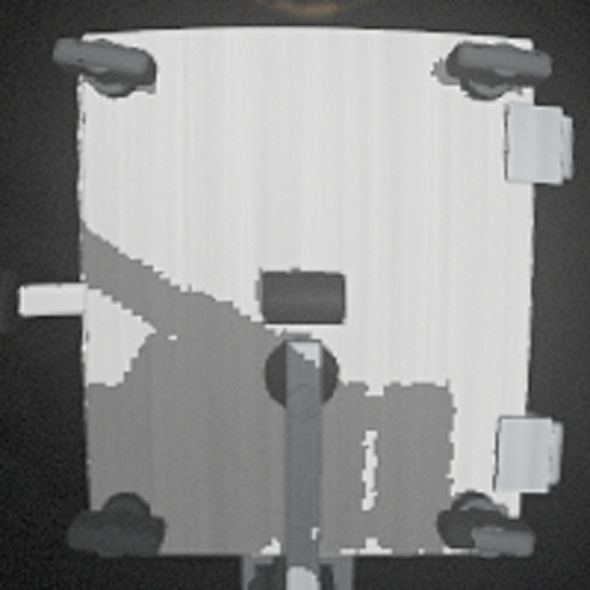

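```bash
cat >> h.py <<'E'
def wcloud(d,c=None):
    c=c or robot.camera_info('wrist'); R=np.array(c['R']);t=np.array(c['t'])
    v,u=np.mgrid[0:400,0:640].astype(float); dx,dy=u-c['cx'],v-c['cy']; r=np.hypot(dx,dy)+1e-9; th=r/c['fx']
    ok=th<1.4
    k=np.tan(np.minimum(th,1.4))/r
    X=np.stack([dx*k*d,dy*k*d,d],-1); P=(X-t)@R; P[~ok|(d<=0)]=np.nan
    return P
K=dict(NL=(-1,1),FR=(1,-1),FL=(1,1),NR=(-1,-1))
def wings(P,lo=.100,hi=.120):
    q=W2L(P)
    for n,(a,b) in K.items():
        with np.errstate(invalid='ignore'):
            m=(q[...,2]>lo)&(q[...,2]<hi)&(np.hypot(q[...,0]-a*.068,q[...,1]-b*.085)<.03)
        p=q[m]
        if len(p)<15: print(n,len(p)); continue
        (cx,cy),(w,h),ang=cv2.minAreaRect((p[:,:2]*1000).astype(np.float32))
        e=np.linalg.svd(p[:,:2]-p[:,:2].mean(0),full_matrices=False)[2][0]
        print(n,len(p),'z',np.percentile(p[:,2],[5,50,95]).round(4),'ctr(local)',(round(cx,1),round(cy,1)),'size',round(w,1),round(h,1),'pca deg local',round((np.degrees(np.arctan2(e[1],e[0]))+90)%180-90,1))
E
python3 - <<'E'
from h import *
P=wcloud(np.load('pics/w8.npy')); wings(P,.108,.118)
for n in ('side','scene'): print(n); wings(cloud(n,np.load({'side':'pics/s8.npy','scene':'pics/sc8.npy'}[n])))
E
```

```text
NL 327 z [0.1096 0.1118 0.1132] ctr(local) (-68.4, 84.7) size 11.7 33.4 pca deg local -12.9
FR 281 z [0.1095 0.1121 0.1133] ctr(local) (67.6, -85.1) size 12.1 33.7 pca deg local -4.8
FL 312 z [0.11   0.1119 0.1132] ctr(local) (67.3, 84.3) size 12.4 34.0 pca deg local -3.4
NR 292 z [0.1095 0.1119 0.1132] ctr(local) (-68.1, -84.7) size 12.1 33.6 pca deg local -5.6
side
NL 73 z [0.1008 0.108  0.112 ] ctr(local) (-68.2, 87.1) size 12.9 30.5 pca deg local -9.6
FR 60 z [0.1013 0.1076 0.1121] ctr(local) (67.5, -81.7) size 29.8 17.9 pca deg local -7.0
FL 65 z [0.1016 0.1078 0.1124] ctr(local) (67.2, 87.5) size 12.7 29.6 pca deg local -5.7
NR 62 z [0.1007 0.1067 0.112 ] ctr(local) (-67.9, -82.0) size 14.7 33.9 pca deg local -8.7
scene
NL 33 z [0.1008 0.1064 0.1104] ctr(local) (-63.6, 86.0) size 12.5 35.4 pca deg local -10.2
FR 38 z [0.1007 0.1057 0.1108] ctr(local) (68.6, -84.3) size 13.7 39.2 pca deg local -5.3
FL 37 z [0.1012 0.1081 0.1103] ctr(local) (72.2, 86.1) size 35.2 12.9 pca deg local -3.0
NR 30 z [0.101  0.1062 0.1101] ctr(local) (-61.6, -85.1) size 13.4 34.8 pca deg local -7.7
```

step_arm --commands '[{"xyz":[-0.007,0.013,-0.005],"twist":[0,0,7]},{"xyz":[-0.014,0.026,-0.015],"twist":[0,0,14]},{"xyz":[-0.021,0.039,-0.025],"twist":[0,0,21]},{"xyz":[-0.028,0.052,-0.035],"twist":[0,0,28]},{"xyz":[-0.036,0.066,-0.045],"twist":[0,0,35]},{"xyz":[-0.044,0.08,-0.055],"twist":[0,0,42]},{"xyz":[-0.052,0.095,-0.065],"twist":[0,0,49]},{"xyz":[-0.06,0.11,-0.075],"twist":[0,0,56]},{"xyz":[-0.067,0.124,-0.085],"twist":[0,0,63]},{"xyz":[-0.074,0.137,-0.095],"twist":[0,0,70]},{"xyz":[-0.079,0.146,-0.1],"twist":[0,0,77]},{"xyz":[-0.079,0.146,-0.1],"twist":[0,0,77]}]' --fingers 146

```text
time: 21.32
tool_pos: [0.4667, -0.0406, 0.1471]
ee_rot: [-1.566, -0.001, 1.488]
wrist_force: [-0.0, 0.6, 0.2]
width: 0.0401
```

step_arm --commands '[{"xyz":[0,0,-0.02],"twist":[0,0,0]},{"xyz":[0,0,-0.04],"twist":[0,0,0]},{"xyz":[0,0,-0.05],"twist":[0,0,0]},{"xyz":[0,0,-0.051],"twist":[0,0,0]},{"xyz":[0,0,-0.051],"twist":[0,0,0]}]'

```text
time: 21.73
tool_pos: [0.4687, -0.0431, 0.098]
ee_rot: [-1.569, -0.0, 1.482]
wrist_force: [-0.4, 0.6, -0.2]
width: 0.0405
```

```bash
python3 - <<'E'
from h import *
snap('side','s9');snap('scene','sc9');print(robot.get_obs()['tool_pos'],robot.get_obs()['ee_rot'],robot.get_obs()['width'])
a=cv2.imread('pics/sc9.png')[110:240,220:360]; b=cv2.imread('pics/s9.png')[110:240,250:390]
cv2.imwrite('pics/c9.png',cv2.resize(np.hstack([a,b]),None,fx=2.85,fy=2.85,interpolation=2))
E
```

```text
[ 0.46985489 -0.04332239  0.09961034] [-1.57261799e+00  1.94492119e-04  1.48264918e+00] 0.040123921924891885
```

View pics/c9.png

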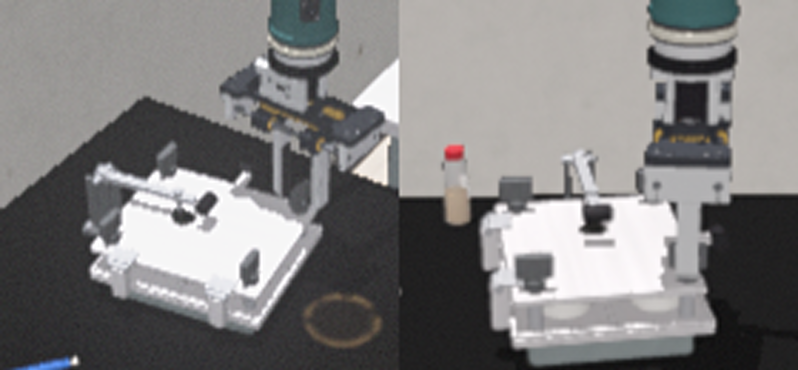

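step_arm --commands '[{"xyz":[0,0,0],"twist":[0,0,0]},{"xyz":[0,0,0],"twist":[0,0,0]},{"xyz":[0,0,0],"twist":[0,0,0]},{"xyz":[0,0,0],"twist":[0,0,0]},{"xyz":[0,0,0],"twist":[0,0,0]}]' --fingers 255

```text
time: 22.25
tool_pos: [0.4692, -0.0439, 0.0989]
ee_rot: [-1.571, 0.002, 1.483]
wrist_force: [-0.6, -8.6, 0.6]
width: 0.0104
```

step_arm --commands '[{"xyz":[0,0,0],"twist":[0,0,-5]},{"xyz":[0,0,0],"twist":[0,0,-11]},{"xyz":[0,0,0],"twist":[0,0,-17]},{"xyz":[0,0,0],"twist":[0,0,-23]},{"xyz":[0,0,0],"twist":[0,0,-29]},{"xyz":[0,0,0],"twist":[0,0,-35]},{"xyz":[0,0,0],"twist":[0,0,-41]},{"xyz":[0,0,0],"twist":[0,0,-47]},{"xyz":[0,0,0],"twist":[0,0,-53]},{"xyz":[0,0,0],"twist":[0,0,-58]},{"xyz":[0,0,0],"twist":[0,0,-58]},{"xyz":[0,0,0],"twist":[0,0,-58]}]'

```text
time: 23.25
tool_pos: [0.4688, -0.0447, 0.0988]
ee_rot: [-1.574, 0.002, 0.473]
wrist_force: [-1.3, -5.0, 1.2]
width: 0.0097
```

step_arm --commands '[{"xyz":[0,0,0],"twist":[0,0,0]},{"xyz":[0,0,0],"twist":[0,0,0]},{"xyz":[0,0,0.015],"twist":[0,0,0]},{"xyz":[0,0,0.035],"twist":[0,0,3]},{"xyz":[0,0,0.051],"twist":[0,0,10]},{"xyz":[0.018,-0.017,0.055],"twist":[0,0,17]},{"xyz":[0.038,-0.036,0.055],"twist":[0,0,24]},{"xyz":[0.06,-0.057,0.055],"twist":[0,0,31]},{"xyz":[0.082,-0.078,0.055],"twist":[0,0,38]},{"xyz":[0.104,-0.099,0.055],"twist":[0,0,45]},{"xyz":[0.125,-0.119,0.055],"twist":[0,0,52]},{"xyz":[0.142,-0.135,0.055],"twist":[0,0,59]}]' --fingers 146

```text
time: 24.25
tool_pos: [0.6124, -0.1789, 0.1528]
ee_rot: [-1.571, -0.001, 1.508]
wrist_force: [-0.7, -1.1, 0.5]
width: 0.0399
```

step_arm --commands '[{"xyz":[0.012,-0.011,0],"twist":[0,0,6]},{"xyz":[0.016,-0.015,-0.004],"twist":[0,0,7]},{"xyz":[0.016,-0.015,-0.004],"twist":[0,0,7]},{"xyz":[0.016,-0.015,-0.024],"twist":[0,0,7]},{"xyz":[0.016,-0.015,-0.044],"twist":[0,0,7]},{"xyz":[0.016,-0.015,-0.054],"twist":[0,0,7]},{"xyz":[0.016,-0.015,-0.055],"twist":[0,0,7]},{"xyz":[0.016,-0.015,-0.055],"twist":[0,0,7]}]'

```text
time: 24.92
tool_pos: [0.6261, -0.192, 0.0978]
ee_rot: [-1.569, -0.001, 1.623]
wrist_force: [0.0, -0.7, 0.7]
width: 0.04
```

```bash
python3 - <<'E'
from h import *
p,d=snap('side','s10');snap('scene','sc10');print(robot.get_obs()['tool_pos'],robot.get_obs()['ee_rot'],robot.get_obs()['width'])
a=cv2.imread('pics/sc10.png')[110:240,220:360]; b=cv2.imread('pics/s10.png')[110:240,250:390]
cv2.imwrite('pics/c10.png',cv2.resize(np.hstack([a,b]),None,fx=2.85,fy=2.85,interpolation=2))
wings(cloud('side',d))
E
```

```text
[ 0.6274919  -0.19282772  0.10000622] [-1.57273850e+00  6.22964225e-04  1.62309812e+00] 0.039759807327006805
NL 54 z [0.1011 0.1086 0.1122] ctr(local) (-67.7, 85.2) size 12.3 37.2 pca deg local -70.5
FR 30 z [0.1004 0.1076 0.1126] ctr(local) (70.9, -71.8) size 33.1 31.3 pca deg local -5.1
FL 70 z [0.1015 0.1072 0.1116] ctr(local) (67.2, 87.8) size 9.9 29.6 pca deg local -3.2
NR 64 z [0.1006 0.1066 0.1122] ctr(local) (-68.4, -83.7) size 14.0 34.1 pca deg local -5.6
```

View pics/c10.png

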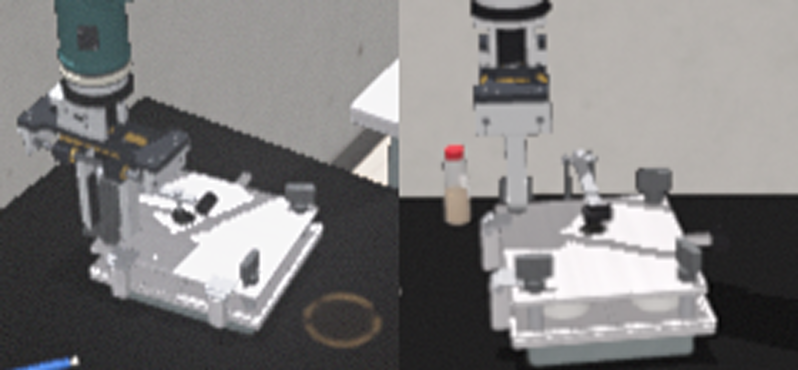

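step_arm --commands '[{"xyz":[0,0,0],"twist":[0,0,0]},{"xyz":[0,0,0],"twist":[0,0,0]},{"xyz":[0,0,0],"twist":[0,0,0]},{"xyz":[0,0,0],"twist":[0,0,0]},{"xyz":[0,0,0],"twist":[0,0,0]}]' --fingers 255

```text
time: 25.43
tool_pos: [0.6272, -0.1931, 0.0988]
ee_rot: [-1.571, 0.0, 1.623]
wrist_force: [0.6, -1.6, 0.5]
width: 0.0102
```

step_arm --commands '[{"xyz":[0,0,0],"twist":[0,0,-5]},{"xyz":[0,0,0],"twist":[0,0,-11]},{"xyz":[0,0,0],"twist":[0,0,-17]},{"xyz":[0,0,0],"twist":[0,0,-23]},{"xyz":[0,0,0],"twist":[0,0,-29]},{"xyz":[0,0,0],"twist":[0,0,-35]},{"xyz":[0,0,0],"twist":[0,0,-41]},{"xyz":[0,0,0],"twist":[0,0,-47]},{"xyz":[0,0,0],"twist":[0,0,-53]},{"xyz":[0,0,0],"twist":[0,0,-59]},{"xyz":[0,0,0],"twist":[0,0,-60]},{"xyz":[0,0,0],"twist":[0,0,-60]}]'

```text
time: 26.43
tool_pos: [0.6272, -0.1934, 0.0988]
ee_rot: [-1.572, -0.0, 0.577]
wrist_force: [-0.2, -1.8, 0.8]
width: 0.01
```

step_arm --commands '[{"xyz":[0,0,0],"twist":[0,0,0]},{"xyz":[0,0,0],"twist":[0,0,0]},{"xyz":[0,0,0.015],"twist":[0,0,0]},{"xyz":[0,0,0.035],"twist":[0,0,3]},{"xyz":[0,0,0.051],"twist":[0,0,10]},{"xyz":[-0.003,0.02,0.055],"twist":[0,0,17]},{"xyz":[-0.006,0.042,0.055],"twist":[0,0,24]},{"xyz":[-0.01,0.066,0.055],"twist":[0,0,31]},{"xyz":[-0.014,0.092,0.055],"twist":[0,0,38]},{"xyz":[-0.018,0.118,0.055],"twist":[0,0,45]},{"xyz":[-0.021,0.142,0.055],"twist":[0,0,52]},{"xyz":[-0.023,0.161,0.055],"twist":[0,0,58]}]' --fingers 146

```text
time: 27.43
tool_pos: [0.6034, -0.0299, 0.1534]
ee_rot: [-1.57, -0.001, 1.596]
wrist_force: [0.3, 0.3, 0.7]
width: 0.0404
```

step_arm --commands '[{"xyz":[-0.001,0.008,0],"twist":[0,0,3]},{"xyz":[-0.001,0.008,-0.004],"twist":[0,0,3]},{"xyz":[-0.001,0.008,-0.004],"twist":[0,0,3]},{"xyz":[-0.001,0.008,-0.024],"twist":[0,0,3]},{"xyz":[-0.001,0.008,-0.044],"twist":[0,0,3]},{"xyz":[-0.001,0.008,-0.054],"twist":[0,0,3]},{"xyz":[-0.001,0.008,-0.055],"twist":[0,0,3]},{"xyz":[-0.001,0.008,-0.055],"twist":[0,0,3]}]'

```text
time: 28.1
tool_pos: [0.6025, -0.0247, 0.0975]
ee_rot: [-1.569, -0.0, 1.639]
wrist_force: [0.8, 0.0, -0.4]
width: 0.0402
```

```bash
python3 - <<'E'
from h import *
p,d=snap('side','s11');snap('scene','sc11');print(robot.get_obs()['tool_pos'],robot.get_obs()['ee_rot'],robot.get_obs()['width'])
a=cv2.imread('pics/sc11.png')[110:240,220:360]; b=cv2.imread('pics/s11.png')[110:240,250:390]
cv2.imwrite('pics/c11.png',cv2.resize(np.hstack([a,b]),None,fx=2.85,fy=2.85,interpolation=2))
wings(cloud('side',d))
E
```

```text
[ 0.60372881 -0.02454947  0.09956061] [-1.57244281e+00  2.96700619e-04  1.63978642e+00] 0.040567999226688016
NL 57 z [0.1013 0.1078 0.1129] ctr(local) (-67.8, 86.1) size 12.8 35.8 pca deg local -70.3
FR 0
FL 36 z [0.1022 0.1091 0.1181] ctr(local) (67.0, 87.0) size 55.6 30.3 pca deg local -71.3
NR 60 z [0.1011 0.1079 0.112 ] ctr(local) (-67.8, -82.0) size 13.2 33.8 pca deg local -10.6
```

View pics/c11.png

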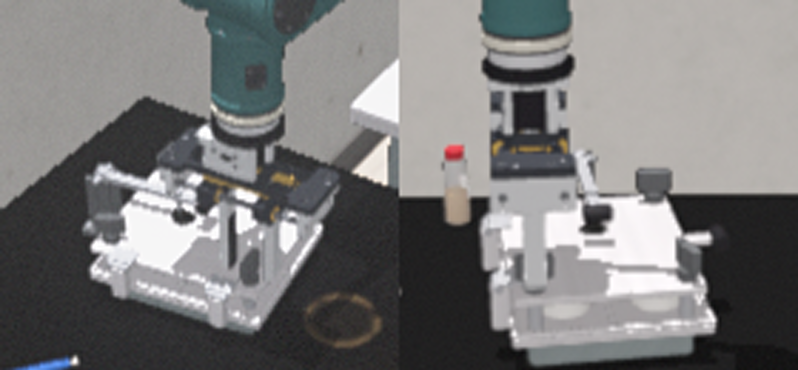

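step_arm --commands '[{"xyz":[0,0,0],"twist":[0,0,0]},{"xyz":[0,0,0],"twist":[0,0,0]},{"xyz":[0,0,0],"twist":[0,0,0]},{"xyz":[0,0,0],"twist":[0,0,0]},{"xyz":[0,0,0],"twist":[0,0,0]}]' --fingers 255

```text
time: 28.62
tool_pos: [0.6033, -0.0247, 0.0989]
ee_rot: [-1.572, 0.002, 1.641]
wrist_force: [1.4, -9.0, 0.5]
width: 0.0101
```

step_arm --commands '[{"xyz":[0,0,0],"twist":[0,0,-5]},{"xyz":[0,0,0],"twist":[0,0,-11]},{"xyz":[0,0,0],"twist":[0,0,-17]},{"xyz":[0,0,0],"twist":[0,0,-23]},{"xyz":[0,0,0],"twist":[0,0,-29]},{"xyz":[0,0,0],"twist":[0,0,-35]},{"xyz":[0,0,0],"twist":[0,0,-41]},{"xyz":[0,0,0],"twist":[0,0,-47]},{"xyz":[0,0,0],"twist":[0,0,-53]},{"xyz":[0,0,0],"twist":[0,0,-59]},{"xyz":[0,0,0],"twist":[0,0,-60]},{"xyz":[0,0,0],"twist":[0,0,-60]}]'

```text
time: 29.62
tool_pos: [0.6032, -0.0251, 0.099]
ee_rot: [-1.573, 0.001, 0.595]
wrist_force: [-0.5, -4.0, 1.5]
width: 0.0097
```

step_arm --commands '[{"xyz":[0,0,0],"twist":[0,0,0]},{"xyz":[0,0,0],"twist":[0,0,0]},{"xyz":[0,0,0.015],"twist":[0,0,0]},{"xyz":[0,0,0.035],"twist":[0,0,2]},{"xyz":[0,0,0.051],"twist":[0,0,9]},{"xyz":[-0.012,-0.02,0.055],"twist":[0,0,16]},{"xyz":[-0.027,-0.046,0.055],"twist":[0,0,23]},{"xyz":[-0.043,-0.074,0.055],"twist":[0,0,30]},{"xyz":[-0.06,-0.103,0.055],"twist":[0,0,37]},{"xyz":[-0.077,-0.132,0.055],"twist":[0,0,44]},{"xyz":[-0.092,-0.158,0.055],"twist":[0,0,50]},{"xyz":[-0.105,-0.18,0.055],"twist":[0,0,56]}]' --fingers 146

```text
time: 30.62
tool_pos: [0.497, -0.2048, 0.1533]
ee_rot: [-1.571, -0.001, 1.577]
wrist_force: [0.9, -0.7, 0.5]
width: 0.04
```

step_arm --commands '[{"xyz":[-0.005,-0.008,0],"twist":[0,0,2]},{"xyz":[-0.005,-0.008,-0.004],"twist":[0,0,2]},{"xyz":[-0.005,-0.008,-0.004],"twist":[0,0,2]},{"xyz":[-0.005,-0.008,-0.024],"twist":[0,0,2]},{"xyz":[-0.005,-0.008,-0.044],"twist":[0,0,2]},{"xyz":[-0.005,-0.008,-0.054],"twist":[0,0,2]},{"xyz":[-0.005,-0.008,-0.055],"twist":[0,0,2]},{"xyz":[-0.005,-0.008,-0.055],"twist":[0,0,2]}]'

```text
time: 31.28
tool_pos: [0.493, -0.2109, 0.0977]
ee_rot: [-1.569, -0.002, 1.607]
wrist_force: [0.5, -0.7, 0.8]
width: 0.0401
```

```bash
python3 - <<'E'
from h import *
p,d=snap('side','s12');snap('scene','sc12');print(robot.get_obs()['tool_pos'],robot.get_obs()['ee_rot'],robot.get_obs()['width'])
a=cv2.imread('pics/sc12.png')[110:240,220:360]; b=cv2.imread('pics/s12.png')[110:240,250:390]
cv2.imwrite('pics/c12.png',cv2.resize(np.hstack([a,b]),None,fx=2.85,fy=2.85,interpolation=2))
wings(cloud('side',d))
E
```

```text
[ 0.49390707 -0.21181576  0.09953727] [-1.57232034e+00  6.04581231e-04  1.60641288e+00] 0.040007262052668024
NL 57 z [0.1014 0.109  0.112 ] ctr(local) (-68.9, 86.6) size 13.1 37.1 pca deg local -72.0
FR 47 z [0.101  0.1079 0.1123] ctr(local) (67.6, -81.4) size 12.9 35.8 pca deg local -60.7
FL 60 z [0.1007 0.1079 0.1123] ctr(local) (66.9, 86.8) size 13.4 33.9 pca deg local -62.3
NR 44 z [0.1005 0.1077 0.1169] ctr(local) (-67.4, -81.7) size 52.9 33.9 pca deg local -80.4
```

View pics/c12.png

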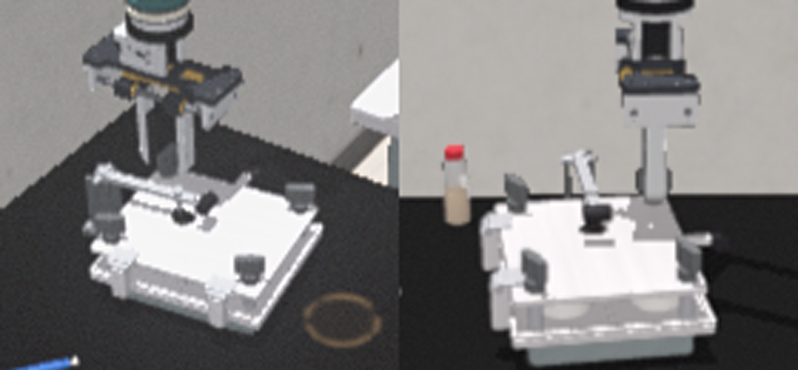

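step_arm --commands '[{"xyz":[0,0,0],"twist":[0,0,0]},{"xyz":[0,0,0],"twist":[0,0,0]},{"xyz":[0,0,0],"twist":[0,0,0]},{"xyz":[0,0,0],"twist":[0,0,0]},{"xyz":[0,0,0],"twist":[0,0,0]}]' --fingers 255

```text
time: 31.8
tool_pos: [0.4931, -0.2122, 0.0988]
ee_rot: [-1.571, 0.001, 1.606]
wrist_force: [-0.7, -5.1, 0.6]
width: 0.0101
```

step_arm --commands '[{"xyz":[0,0,0],"twist":[0,0,-5]},{"xyz":[0,0,0],"twist":[0,0,-11]},{"xyz":[0,0,0],"twist":[0,0,-17]},{"xyz":[0,0,0],"twist":[0,0,-23]},{"xyz":[0,0,0],"twist":[0,0,-29]},{"xyz":[0,0,0],"twist":[0,0,-35]},{"xyz":[0,0,0],"twist":[0,0,-41]},{"xyz":[0,0,0],"twist":[0,0,-47]},{"xyz":[0,0,0],"twist":[0,0,-53]},{"xyz":[0,0,0],"twist":[0,0,-59]},{"xyz":[0,0,0],"twist":[0,0,-60]},{"xyz":[0,0,0],"twist":[0,0,-60]}]'

```text
time: 32.8
tool_pos: [0.4929, -0.2131, 0.0989]
ee_rot: [-1.573, 0.001, 0.56]
wrist_force: [-0.3, -3.9, 0.2]
width: 0.0097
```

step_arm --commands '[{"xyz":[0,0,0],"twist":[0,0,0]},{"xyz":[0,0,0],"twist":[0,0,0]},{"xyz":[0,0,0.015],"twist":[0,0,0]},{"xyz":[0,0,0.035],"twist":[0,0,0]},{"xyz":[0,0,0.051],"twist":[0,0,0]},{"xyz":[-0.003,0.02,0.055],"twist":[0,0,-1]},{"xyz":[-0.006,0.045,0.055],"twist":[0,0,-2]},{"xyz":[-0.01,0.075,0.055],"twist":[0,0,-3]},{"xyz":[-0.015,0.105,0.055],"twist":[0,0,-4]},{"xyz":[-0.019,0.135,0.055],"twist":[0,0,-5]},{"xyz":[-0.022,0.158,0.055],"twist":[0,0,-5.5]},{"xyz":[-0.024,0.168,0.055],"twist":[0,0,-5.5]}]' --fingers 146

```text
time: 33.8
tool_pos: [0.4684, -0.0409, 0.1535]
ee_rot: [-1.569, -0.001, 0.466]
wrist_force: [-0.1, 0.0, 0.9]
width: 0.0401
```

step_arm --commands '[{"xyz":[0,0,0],"twist":[0,0,0]},{"xyz":[0,0,-0.015],"twist":[0,0,0]},{"xyz":[0,0,-0.035],"twist":[0,0,0]},{"xyz":[0,0,-0.05],"twist":[0,0,0]},{"xyz":[0,0,-0.055],"twist":[0,0,0]},{"xyz":[0,0,-0.055],"twist":[0,0,0]}]'

```text
time: 34.3
tool_pos: [0.468, -0.0448, 0.0968]
ee_rot: [-1.569, 0.003, 0.462]
wrist_force: [0.2, 0.6, 0.1]
width: 0.0399
```

```bash
python3 - <<'E'
from h import *
p,d=snap('side','s13');snap('scene','sc13');print(robot.get_obs()['tool_pos'],robot.get_obs()['ee_rot'],robot.get_obs()['width'])
a=cv2.imread('pics/sc13.png')[110:240,220:360]; b=cv2.imread('pics/s13.png')[110:240,250:390]
cv2.imwrite('pics/c13.png',cv2.resize(np.hstack([a,b]),None,fx=2.85,fy=2.85,interpolation=2))
wings(cloud('side',d))
E
```

```text
[ 0.46948302 -0.04478088  0.09901411] [-1.57126258e+00 -4.77653690e-04  4.61809984e-01] 0.0400334267304344
NL 128 z [0.1012 0.1093 0.1183] ctr(local) (-68.0, 88.4) size 56.4 32.6 pca deg local 21.4
FR 46 z [0.1005 0.1082 0.1124] ctr(local) (67.6, -82.3) size 13.1 35.2 pca deg local -64.4
FL 57 z [0.1019 0.1088 0.1124] ctr(local) (66.5, 86.9) size 12.3 33.7 pca deg local -62.2
NR 1
```

View pics/c13.png

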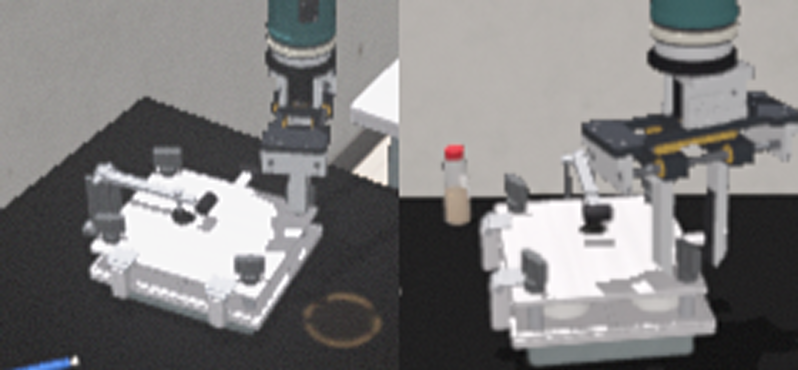

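step_arm --commands '[{"xyz":[0,0,0],"twist":[0,0,0]},{"xyz":[0,0,0],"twist":[0,0,0]},{"xyz":[0,0,0],"twist":[0,0,0]},{"xyz":[0,0,0],"twist":[0,0,0]},{"xyz":[0,0,0],"twist":[0,0,0]}]' --fingers 255

```text
time: 34.82
tool_pos: [0.4688, -0.0442, 0.0989]
ee_rot: [-1.571, 0.001, 0.463]
wrist_force: [-7.6, -3.5, 5.1]
width: 0.0104
```

step_arm --commands '[{"xyz":[0,0,0],"twist":[0,0,-5]},{"xyz":[0,0,0],"twist":[0,0,-11]},{"xyz":[0,0,0],"twist":[0,0,-17]},{"xyz":[0,0,0],"twist":[0,0,-23]},{"xyz":[0,0,0],"twist":[0,0,-29]},{"xyz":[0,0,0],"twist":[0,0,-35]},{"xyz":[0,0,0],"twist":[0,0,-41]},{"xyz":[0,0,0],"twist":[0,0,-46]},{"xyz":[0,0,0],"twist":[0,0,-51]},{"xyz":[0,0,0],"twist":[0,0,-55]},{"xyz":[0,0,0],"twist":[0,0,-58]},{"xyz":[0,0,0],"twist":[0,0,-58]}]'

```text
time: 35.82
tool_pos: [0.4686, -0.0441, 0.0989]
ee_rot: [-1.572, 0.0, -0.549]
wrist_force: [-3.0, -0.5, 2.9]
width: 0.0116
```

```bash
python3 - <<'E'
from h import *
o=robot.get_obs();print(o['tool_pos'],o['ee_rot'],o['width'],o['wrist_torque'],o['wrist_force'])
E
```

```text
[ 0.46858517 -0.04405652  0.09894255] [-1.57177924e+00  3.51095632e-04 -5.48713222e-01] 0.011575022850019443 [-0.06027089  0.51550491  0.60939139] [-3.02413009 -0.54229507  2.92306928]
```

step_arm --commands '[{"xyz":[0,0,0],"twist":[0,0,-2]},{"xyz":[0,0,0],"twist":[0,0,-3]},{"xyz":[0,0,0],"twist":[0,0,-3]}]'

```text
time: 36.07
tool_pos: [0.4686, -0.0441, 0.0989]
ee_rot: [-1.572, 0.0, -0.6]
wrist_force: [-3.3, 0.2, 4.3]
width: 0.012
```

```bash
python3 - <<'E'
from h import *
o=robot.get_obs();print(o['tool_pos'],o['ee_rot'],o['width'],o['wrist_torque'],o['wrist_force'])
E
```

```text
[ 0.4686184  -0.0440696   0.09894265] [-1.57171491e+00  2.66589719e-04 -6.00116526e-01] 0.011987808687431368 [-0.09584931  0.75482191  0.86362544] [-3.28047792  0.15612943  4.34705874]
```

step_arm --commands '[{"xyz":[0,0,0],"twist":[0,0,0]},{"xyz":[0,0,0],"twist":[0,0,0]},{"xyz":[0,0,0.015],"twist":[0,0,0]},{"xyz":[0,0,0.035],"twist":[0,0,3]},{"xyz":[0,0,0.051],"twist":[0,0,10]},{"xyz":[0.018,-0.017,0.055],"twist":[0,0,17]},{"xyz":[0.038,-0.036,0.055],"twist":[0,0,24]},{"xyz":[0.06,-0.057,0.055],"twist":[0,0,31]},{"xyz":[0.082,-0.078,0.055],"twist":[0,0,38]},{"xyz":[0.104,-0.099,0.055],"twist":[0,0,45]},{"xyz":[0.125,-0.119,0.055],"twist":[0,0,52]},{"xyz":[0.142,-0.135,0.055],"twist":[0,0,59]}]' --fingers 146

```text
time: 37.07
tool_pos: [0.6127, -0.1806, 0.1524]
ee_rot: [-1.571, -0.001, 0.432]
wrist_force: [0.1, -0.3, -0.7]
width: 0.0402
```

step_arm --commands '[{"xyz":[0.012,-0.011,0],"twist":[0,0,6]},{"xyz":[0.016,-0.014,-0.004],"twist":[0,0,8]},{"xyz":[0.016,-0.014,-0.004],"twist":[0,0,8]},{"xyz":[0.016,-0.014,-0.024],"twist":[0,0,8]},{"xyz":[0.016,-0.014,-0.044],"twist":[0,0,8]},{"xyz":[0.016,-0.014,-0.054],"twist":[0,0,8]},{"xyz":[0.016,-0.014,-0.055],"twist":[0,0,8]},{"xyz":[0.016,-0.014,-0.055],"twist":[0,0,8]}]'

```text
time: 37.73
tool_pos: [0.6264, -0.1924, 0.0977]
ee_rot: [-1.569, 0.001, 0.567]
wrist_force: [0.3, -0.2, 0.7]
width: 0.0401
```

```bash
python3 - <<'E'
from h import *
p,d=snap('side','s14');print(robot.get_obs()['tool_pos'],robot.get_obs()['ee_rot'],robot.get_obs()['width'],robot.get_obs()['wrist_torque'])
wings(cloud('side',d))
a=cv2.imread('pics/s14.png')[110:240,250:390]
cv2.imwrite('pics/c14.png',cv2.resize(a,None,fx=2.85,fy=2.85,interpolation=2))
E
```

```text
[ 0.62717678 -0.19278049  0.09902252] [-1.57113015e+00 -6.04086413e-04  5.67049982e-01] 0.04046867286402869 [-0.02515553 -0.02153157 -0.05553122]
NL 48 z [0.1012 0.1088 0.1125] ctr(local) (-68.9, 86.8) size 34.2 10.0 pca deg local 58.0
FR 105 z [0.1004 0.1076 0.1179] ctr(local) (68.4, -82.2) size 55.4 34.6 pca deg local 27.8
FL 58 z [0.1013 0.1085 0.1123] ctr(local) (67.0, 87.4) size 12.6 35.0 pca deg local -61.3
NR 46 z [0.1006 0.108  0.1117] ctr(local) (-67.9, -83.7) size 11.7 35.7 pca deg local -63.9
```

View pics/c14.png

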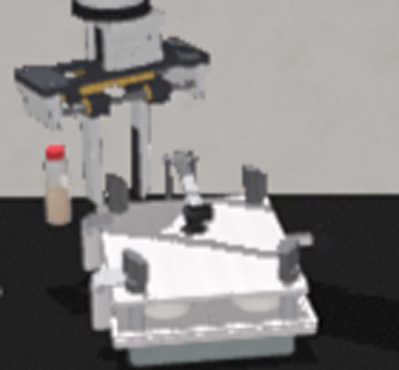

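step_arm --commands '[{"xyz":[0,0,0],"twist":[0,0,0]},{"xyz":[0,0,0],"twist":[0,0,0]},{"xyz":[0,0,0],"twist":[0,0,0]},{"xyz":[0,0,0],"twist":[0,0,0]},{"xyz":[0,0,0],"twist":[0,0,0]}]' --fingers 255

```text
time: 38.2
tool_pos: [0.6272, -0.1931, 0.0991]
ee_rot: [-1.572, -0.0, 0.567]
wrist_force: [-1.4, -0.5, 1.4]
width: 0.0104
```

step_arm --commands '[{"xyz":[0,0,0],"twist":[0,0,-5]},{"xyz":[0,0,0],"twist":[0,0,-11]},{"xyz":[0,0,0],"twist":[0,0,-17]},{"xyz":[0,0,0],"twist":[0,0,-23]},{"xyz":[0,0,0],"twist":[0,0,-29]},{"xyz":[0,0,0],"twist":[0,0,-35]},{"xyz":[0,0,0],"twist":[0,0,-41]},{"xyz":[0,0,0],"twist":[0,0,-46]},{"xyz":[0,0,0],"twist":[0,0,-51]},{"xyz":[0,0,0],"twist":[0,0,-55]},{"xyz":[0,0,0],"twist":[0,0,-59]},{"xyz":[0,0,0],"twist":[0,0,-60]}]'

```text
time: 39.2
tool_pos: [0.6272, -0.1932, 0.0991]
ee_rot: [-1.571, -0.001, -0.48]
wrist_force: [-0.9, -0.9, 2.0]
width: 0.0103
```

```bash
python3 - <<'E'
from h import *
o=robot.get_obs();print(o['tool_pos'],o['ee_rot'],o['width'],o['wrist_torque'],o['wrist_force'])
E
```

```text
[ 0.62715237 -0.19321233  0.09907035] [-1.57124352e+00 -8.69059220e-04 -4.80430136e-01] 0.010279182189388747 [-0.08313599  0.1533561   0.62275001] [-0.86730858 -0.87905047  2.02780959]
```

step_arm --commands '[{"xyz":[0,0,0],"twist":[0,0,-2]},{"xyz":[0,0,0],"twist":[0,0,-4]},{"xyz":[0,0,0],"twist":[0,0,-5]},{"xyz":[0,0,0],"twist":[0,0,-5]}]'

```text
time: 39.53
tool_pos: [0.6273, -0.1929, 0.0991]
ee_rot: [-1.571, -0.001, -0.566]
wrist_force: [-0.8, -0.9, 2.5]
width: 0.0113
```

```bash
python3 - <<'E'
from h import *
o=robot.get_obs();print(o['tool_pos'],o['ee_rot'],o['width'],o['wrist_torque'],o['wrist_force'])
E
```

```text
[ 0.62731348 -0.19293516  0.09911555] [-1.57059114e+00 -9.82559166e-04 -5.65531748e-01] 0.011321650635549744 [0.0267612  0.07439625 0.63314966] [-0.81938564 -0.91502782  2.4972047 ]
```

step_arm --commands '[{"xyz":[0,0,0],"twist":[0,0,0]},{"xyz":[0,0,0],"twist":[0,0,0]},{"xyz":[0,0,0.015],"twist":[0,0,0]},{"xyz":[0,0,0.035],"twist":[0,0,3]},{"xyz":[0,0,0.051],"twist":[0,0,10]},{"xyz":[-0.003,0.02,0.055],"twist":[0,0,17]},{"xyz":[-0.006,0.042,0.055],"twist":[0,0,24]},{"xyz":[-0.01,0.066,0.055],"twist":[0,0,31]},{"xyz":[-0.014,0.092,0.055],"twist":[0,0,38]},{"xyz":[-0.018,0.118,0.055],"twist":[0,0,45]},{"xyz":[-0.021,0.142,0.055],"twist":[0,0,52]},{"xyz":[-0.023,0.161,0.055],"twist":[0,0,59]}]' --fingers 146

```text
time: 40.53
tool_pos: [0.6034, -0.0302, 0.1531]
ee_rot: [-1.57, 0.0, 0.469]
wrist_force: [-0.8, 0.1, -0.3]
width: 0.0402
```

step_arm --commands '[{"xyz":[-0.001,0.007,0],"twist":[0,0,6]},{"xyz":[-0.001,0.007,-0.004],"twist":[0,0,7.5]},{"xyz":[-0.001,0.007,-0.004],"twist":[0,0,7.5]},{"xyz":[-0.001,0.007,-0.024],"twist":[0,0,7.5]},{"xyz":[-0.001,0.007,-0.044],"twist":[0,0,7.5]},{"xyz":[-0.001,0.007,-0.054],"twist":[0,0,7.5]},{"xyz":[-0.001,0.007,-0.055],"twist":[0,0,7.5]},{"xyz":[-0.001,0.007,-0.055],"twist":[0,0,7.5]}]'

```text
time: 41.2
tool_pos: [0.6025, -0.0253, 0.0976]
ee_rot: [-1.569, 0.002, 0.592]
wrist_force: [-0.2, 1.1, -0.1]
width: 0.0402
```

step_arm --commands '[{"xyz":[0,0,0],"twist":[0,0,0]},{"xyz":[0,0,0],"twist":[0,0,0]},{"xyz":[0,0,0],"twist":[0,0,0]},{"xyz":[0,0,0],"twist":[0,0,0]},{"xyz":[0,0,0],"twist":[0,0,0]}]' --fingers 255

```text
time: 41.62
tool_pos: [0.6034, -0.0251, 0.0993]
ee_rot: [-1.572, -0.001, 0.593]
wrist_force: [-1.1, 0.2, 0.7]
width: 0.0101
```

step_arm --commands '[{"xyz":[0,0,0],"twist":[0,0,-5]},{"xyz":[0,0,0],"twist":[0,0,-11]},{"xyz":[0,0,0],"twist":[0,0,-17]},{"xyz":[0,0,0],"twist":[0,0,-23]},{"xyz":[0,0,0],"twist":[0,0,-29]},{"xyz":[0,0,0],"twist":[0,0,-35]},{"xyz":[0,0,0],"twist":[0,0,-41]},{"xyz":[0,0,0],"twist":[0,0,-47]},{"xyz":[0,0,0],"twist":[0,0,-53]},{"xyz":[0,0,0],"twist":[0,0,-58]},{"xyz":[0,0,0],"twist":[0,0,-62]},{"xyz":[0,0,0],"twist":[0,0,-64]}]'

```text
time: 42.62
tool_pos: [0.6031, -0.0251, 0.0993]
ee_rot: [-1.571, -0.001, -0.525]
wrist_force: [0.2, 2.7, 0.9]
width: 0.0109
```

```bash
python3 - <<'E'
from h import *
o=robot.get_obs();print(o['tool_pos'],o['ee_rot'],o['width'],o['wrist_torque'],o['wrist_force'])
E
```

```text
[ 0.60310223 -0.0250801   0.09925466] [-1.57100351e+00 -8.49638515e-04 -5.24538107e-01] 0.010945504715736 [ 0.46252552 -0.04962081  0.64993406] [0.23868691 2.72709729 0.94425054]
```

step_arm --commands '[{"xyz":[0,0,0],"twist":[0,0,-2]},{"xyz":[0,0,0],"twist":[0,0,-4]},{"xyz":[0,0,0],"twist":[0,0,-4]}]'

```text
time: 42.87
tool_pos: [0.6032, -0.0249, 0.0992]
ee_rot: [-1.571, -0.001, -0.592]
wrist_force: [-0.9, 0.5, 2.2]
width: 0.0114
```

```bash
python3 - <<'E'
from h import *
o=robot.get_obs();print(o['tool_pos'],o['ee_rot'],o['width'],o['wrist_torque'],o['wrist_force'])
E
```

```text
[ 0.6031701  -0.02491296  0.09922947] [-1.57076652e+00 -8.81409919e-04 -5.91787095e-01] 0.011411696193072673 [-0.05118817  0.20544958  0.8137805 ] [-0.86997642  0.52980313  2.24011109]
```

step_arm --commands '[{"xyz":[0,0,0],"twist":[0,0,0]},{"xyz":[0,0,0],"twist":[0,0,0]},{"xyz":[0,0,0.015],"twist":[0,0,0]},{"xyz":[0,0,0.035],"twist":[0,0,3]},{"xyz":[0,0,0.051],"twist":[0,0,10]},{"xyz":[-0.012,-0.02,0.055],"twist":[0,0,17]},{"xyz":[-0.027,-0.046,0.055],"twist":[0,0,24]},{"xyz":[-0.043,-0.074,0.055],"twist":[0,0,31]},{"xyz":[-0.06,-0.103,0.055],"twist":[0,0,38]},{"xyz":[-0.077,-0.132,0.055],"twist":[0,0,45]},{"xyz":[-0.092,-0.158,0.055],"twist":[0,0,52]},{"xyz":[-0.105,-0.18,0.055],"twist":[0,0,59]}]' --fingers 146

```text
time: 43.87
tool_pos: [0.4969, -0.2067, 0.1534]
ee_rot: [-1.571, -0.0, 0.441]
wrist_force: [0.2, 0.8, -0.8]
width: 0.0402
```

step_arm --commands '[{"xyz":[-0.005,-0.007,0],"twist":[0,0,6]},{"xyz":[-0.005,-0.007,-0.004],"twist":[0,0,7.5]},{"xyz":[-0.005,-0.007,-0.004],"twist":[0,0,7.5]},{"xyz":[-0.005,-0.007,-0.024],"twist":[0,0,7.5]},{"xyz":[-0.005,-0.007,-0.044],"twist":[0,0,7.5]},{"xyz":[-0.005,-0.007,-0.054],"twist":[0,0,7.5]},{"xyz":[-0.005,-0.007,-0.055],"twist":[0,0,7.5]},{"xyz":[-0.005,-0.007,-0.055],"twist":[0,0,7.5]}]'

```text
time: 44.53
tool_pos: [0.4928, -0.2115, 0.0979]
ee_rot: [-1.569, 0.001, 0.567]
wrist_force: [-0.2, -0.1, 0.0]
width: 0.0398
```

```bash
python3 - <<'E'
from h import *
p,d=snap('side','s15');print(robot.get_obs()['tool_pos'],robot.get_obs()['ee_rot'])
wings(cloud('side',d))
E
```

```text
[ 0.49340416 -0.2118978   0.09897046] [-1.57113672e+00 -3.58360455e-04  5.67346133e-01]
NL 50 z [0.101  0.1083 0.1121] ctr(local) (-69.0, 86.5) size 34.9 11.9 pca deg local 59.5
FR 42 z [0.1008 0.1089 0.1126] ctr(local) (67.6, -79.9) size 32.0 12.6 pca deg local 51.2
FL 57 z [0.1007 0.1084 0.1122] ctr(local) (67.8, 87.7) size 36.1 12.3 pca deg local 55.7
NR 101 z [0.1006 0.1091 0.118 ] ctr(local) (-66.4, -83.0) size 54.7 37.7 pca deg local 28.5
```

step_arm --commands '[{"xyz":[0,0,0],"twist":[0,0,0]},{"xyz":[0,0,0],"twist":[0,0,0]},{"xyz":[0,0,0],"twist":[0,0,0]},{"xyz":[0,0,0],"twist":[0,0,0]},{"xyz":[0,0,0],"twist":[0,0,0]}]' --fingers 255

```text
time: 45.0
tool_pos: [0.4928, -0.2124, 0.099]
ee_rot: [-1.572, 0.001, 0.567]
wrist_force: [-7.6, -4.9, 4.6]
width: 0.0102
```

step_arm --commands '[{"xyz":[0,0,0],"twist":[0,0,-5]},{"xyz":[0,0,0],"twist":[0,0,-11]},{"xyz":[0,0,0],"twist":[0,0,-17]},{"xyz":[0,0,0],"twist":[0,0,-23]},{"xyz":[0,0,0],"twist":[0,0,-29]},{"xyz":[0,0,0],"twist":[0,0,-35]},{"xyz":[0,0,0],"twist":[0,0,-41]},{"xyz":[0,0,0],"twist":[0,0,-47]},{"xyz":[0,0,0],"twist":[0,0,-53]},{"xyz":[0,0,0],"twist":[0,0,-58]},{"xyz":[0,0,0],"twist":[0,0,-62]},{"xyz":[0,0,0],"twist":[0,0,-64]}]'

```text
time: 46.0
tool_pos: [0.4926, -0.2123, 0.099]
ee_rot: [-1.572, 0.0, -0.551]
wrist_force: [-1.3, -0.1, 2.1]
width: 0.0113
```

step_arm --commands '[{"xyz":[0,0,0],"twist":[0,0,-2]},{"xyz":[0,0,0],"twist":[0,0,-3]},{"xyz":[0,0,0],"twist":[0,0,-3]}]'

```text
time: 46.25
tool_pos: [0.4925, -0.2127, 0.099]
ee_rot: [-1.573, -0.0, -0.601]
wrist_force: [-2.8, -2.3, 3.4]
width: 0.012
```

```bash
python3 - <<'E'
from h import *
o=robot.get_obs();print(o['tool_pos'],o['ee_rot'],o['width'],o['wrist_torque'],o['wrist_force'])
E
```

```text
[ 0.49248748 -0.21267495  0.09902141] [-1.57280982e+00 -1.34815123e-04 -6.01430377e-01] 0.012025507615938225 [-0.36334181  0.70588356  0.61863263] [-2.80302998 -2.26426533  3.40089919]
```

step_arm --commands '[{"xyz":[0,0,0],"twist":[0,0,0]},{"xyz":[0,0,0],"twist":[0,0,0]},{"xyz":[0,0,0.02],"twist":[0,0,0]},{"xyz":[0,0,0.05],"twist":[0,0,5]},{"xyz":[0.01,0.005,0.085],"twist":[0,0,12]},{"xyz":[0.02,0.01,0.115],"twist":[0,0,19]},{"xyz":[0.03,0.015,0.14],"twist":[0,0,26]},{"xyz":[0.045,0.02,0.15],"twist":[0,0,33]},{"xyz":[0.055,0.024,0.15],"twist":[0,0,39]},{"xyz":[0.055,0.024,0.15],"twist":[0,0,42.5]},{"xyz":[0.055,0.024,0.15],"twist":[0,0,42.5]},{"xyz":[0.055,0.024,0.15],"twist":[0,0,42.5]}]' --fingers 95

```text
time: 47.25
tool_pos: [0.5482, -0.1877, 0.2479]
ee_rot: [-1.57, 0.0, 0.138]
wrist_force: [-1.0, 0.3, -0.4]
width: 0.059
```

step_arm --commands '[{"xyz":[0,0,0],"twist":[0,0,0]},{"xyz":[0,0,0],"twist":[0,0,0]},{"xyz":[0,0,0],"twist":[0,0,0]}]'

```text
time: 47.5
tool_pos: [0.5478, -0.1881, 0.2483]
ee_rot: [-1.571, 0.0, 0.139]
wrist_force: [0.6, 0.1, 0.3]
width: 0.0592
```

```bash
python3 - <<'E'
from h import *
o=robot.get_obs();print(o['tool_pos'],o['ee_rot'])
p,d=snap('wrist','w16'); wings(wcloud(d),.108,.118)
q=W2L(wcloud(d)); m=(q[...,2]>.108)&(q[...,2]<.125)&(abs(q[...,0])<.02)&(q[...,1]>-.03)&(q[...,1]<.03)
print('grip',q[m].min(0),q[m].max(0))
E
```

```text
[ 0.54778645 -0.18806781  0.24834198] [-1.57051293e+00  2.82933393e-05  1.38655517e-01]
NL 319 z [0.1092 0.1113 0.1127] ctr(local) (-68.5, 84.5) size 32.7 12.3 pca deg local 59.6
FR 281 z [0.1093 0.1114 0.1128] ctr(local) (66.8, -85.0) size 34.1 11.7 pca deg local 59.9
FL 310 z [0.1089 0.1114 0.1128] ctr(local) (67.3, 84.3) size 32.9 12.2 pca deg local 60.3
NR 290 z [0.1092 0.1113 0.1127] ctr(local) (-68.9, -85.0) size 33.5 12.6 pca deg local 59.4
grip [-0.01422004 -0.02996414  0.10826931] [0.01253449 0.00811324 0.11720185]
```

View pics/w16.png

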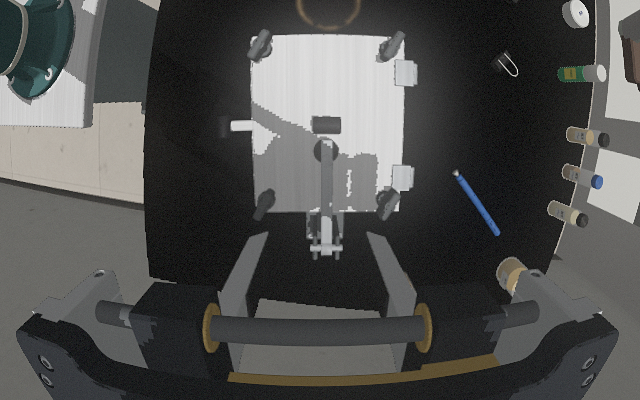

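step_arm --commands '[{"xyz":[0,0.02,-0.01],"twist":[0,0,0]},{"xyz":[0,0.045,-0.025],"twist":[0,0,0]},{"xyz":[-0.001,0.065,-0.05],"twist":[0,0,0]},{"xyz":[-0.001,0.07,-0.08],"twist":[0,0,0]},{"xyz":[-0.001,0.07,-0.11],"twist":[0,0,0]},{"xyz":[-0.001,0.07,-0.135],"twist":[0,0,0]},{"xyz":[-0.001,0.07,-0.144],"twist":[0,0,0]},{"xyz":[-0.001,0.07,-0.145],"twist":[0,0,0]},{"xyz":[-0.001,0.07,-0.145],"twist":[0,0,0]}]'

```text
time: 48.3
tool_pos: [0.5472, -0.1182, 0.104]
ee_rot: [-1.571, -0.0, 0.139]
wrist_force: [0.1, -0.0, 0.4]
width: 0.0587
```

step_arm --commands '[{"xyz":[0,0,0],"twist":[0,0,0]},{"xyz":[0,0,0],"twist":[0,0,0]},{"xyz":[0,0,0],"twist":[0,0,0]},{"xyz":[0,0,0],"twist":[0,0,0]},{"xyz":[0,0,0],"twist":[0,0,0]}]' --fingers 255

```text
time: 48.72
tool_pos: [0.5474, -0.1182, 0.1044]
ee_rot: [-1.571, -0.001, 0.139]
wrist_force: [-0.2, -0.9, 0.3]
width: 0.0292
```

step_arm --commands '[{"xyz":[0,0,0.008],"twist":[0,0,0]},{"xyz":[0,-0.002,0.024],"twist":[0,0,0]},{"xyz":[0.001,-0.006,0.04],"twist":[0,0,0]},{"xyz":[0.002,-0.013,0.058],"twist":[0,0,0]},{"xyz":[0.003,-0.022,0.074],"twist":[0,0,0]},{"xyz":[0.005,-0.034,0.09],"twist":[0,0,0]},{"xyz":[0.007,-0.048,0.103],"twist":[0,0,0]},{"xyz":[0.009,-0.063,0.114],"twist":[0,0,0]},{"xyz":[0.012,-0.08,0.122],"twist":[0,0,0]},{"xyz":[0.014,-0.097,0.128],"twist":[0,0,0]},{"xyz":[0.017,-0.115,0.132],"twist":[0,0,0]},{"xyz":[0.019,-0.136,0.133],"twist":[0,0,0]}]'

```text
time: 49.72
tool_pos: [0.5668, -0.253, 0.2388]
ee_rot: [-1.569, -0.003, 0.142]
wrist_force: [3.9, 2.5, -0.8]
width: 0.0277
```

step_arm --commands '[{"xyz":[0.002,-0.015,-0.001],"twist":[0,0,0]},{"xyz":[0.005,-0.031,-0.005],"twist":[0,0,0]},{"xyz":[0.007,-0.046,-0.01],"twist":[0,0,0]},{"xyz":[0.009,-0.059,-0.016],"twist":[0,0,0]},{"xyz":[0.01,-0.07,-0.023],"twist":[0,0,0]},{"xyz":[0.01,-0.073,-0.026],"twist":[0,0,0]},{"xyz":[0.01,-0.075,-0.028],"twist":[0,0,0]},{"xyz":[0.01,-0.075,-0.028],"twist":[0,0,0]}]'

```text
time: 50.38
tool_pos: [0.5782, -0.3327, 0.2121]
ee_rot: [-1.58, -0.007, 0.138]
wrist_force: [5.3, -4.2, 6.7]
width: 0.0275
```

```bash
python3 - <<'E'
from h import *
o=robot.get_obs();print(o['tool_pos'],o['width'],o['wrist_force'])
snap('scene','sc17'); a=cv2.imread('pics/sc17.png')[90:240,190:390]; cv2.imwrite('pics/c17.png',cv2.resize(a,None,fx=3.8,fy=3.8,interpolation=2))
E
```

```text
[ 0.57822091 -0.33266663  0.21208558] 0.027458303910783226 [ 5.34803001 -4.21539777  6.66913863]
```

View pics/c17.png

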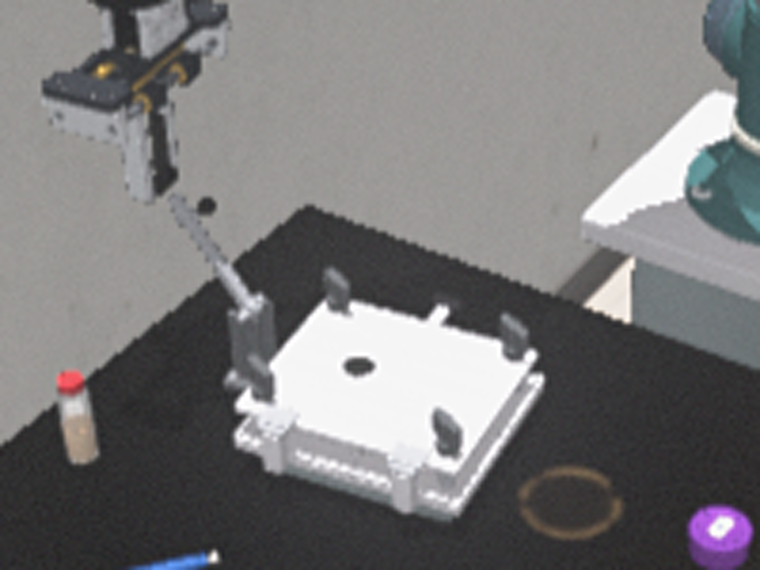

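Clamp back at its rest. Release and retreat upward.

step_arm --commands '[{"xyz":[0,0.003,0],"twist":[0,0,0]},{"xyz":[0,0.003,0],"twist":[0,0,0]},{"xyz":[0,0.003,0],"twist":[0,0,0]},{"xyz":[0,0.003,0.02],"twist":[0,0,0]},{"xyz":[0,0.003,0.05],"twist":[0,0,0]},{"xyz":[0,0.003,0.085],"twist":[0,0,0]},{"xyz":[0,0.003,0.11],"twist":[0,0,0]},{"xyz":[0,0.003,0.12],"twist":[0,0,0]},{"xyz":[0,0.003,0.12],"twist":[0,0,0]},{"xyz":[0,0.003,0.12],"twist":[0,0,0]}]' --fingers 95

```text
time: 51.27
tool_pos: [0.5759, -0.326, 0.328]
ee_rot: [-1.57, 0.001, 0.14]
wrist_force: [-0.8, -0.2, -0.4]
width: 0.0589
```

```bash
python3 - <<'E'
from h import *
o=robot.get_obs();print(o['time'],o['tool_pos'],o['width'],o['wrist_force'])
p,d=snap('side','s18'); snap('scene','sc18'); print(coverplane('side',d)); wings(cloud('side',d))
a=cv2.imread('pics/sc18.png')[110:240,220:360]; b=cv2.imread('pics/s18.png')[110:240,250:390]
cv2.imwrite('pics/c18.png',cv2.resize(np.hstack([a,b]),None,fx=2.85,fy=2.85,interpolation=2))
E
```

```text
51.2667 [ 0.57591969 -0.32598607  0.32798419] 0.05891885359311701 [-0.79903787 -0.20691834 -0.39506459]
(array([-0.00048045, -0.00082392,  0.07654808]), 995)
NL 47 z [0.1017 0.109  0.1125] ctr(local) (-68.1, 87.3) size 31.8 10.4 pca deg local 57.1
FR 44 z [0.1007 0.1072 0.1122] ctr(local) (66.5, -81.9) size 32.5 11.4 pca deg local 53.2
FL 55 z [0.1019 0.1088 0.1126] ctr(local) (67.3, 86.7) size 34.5 11.8 pca deg local 54.5
NR 41 z [0.1001 0.1079 0.1115] ctr(local) (-69.8, -84.5) size 44.0 10.8 pca deg local 54.6
```

View pics/c18.png

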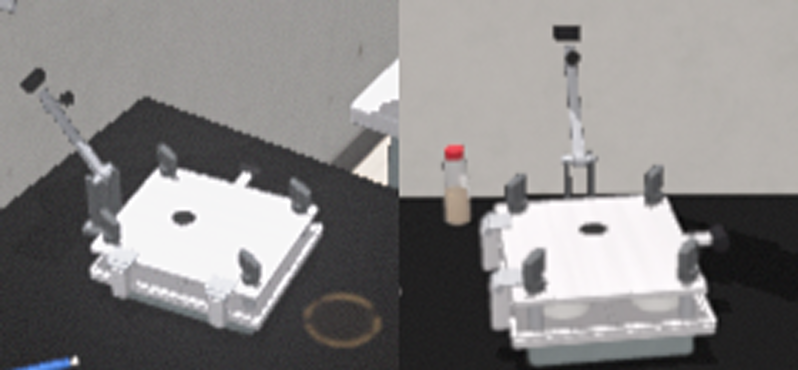

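View pics/s18.png

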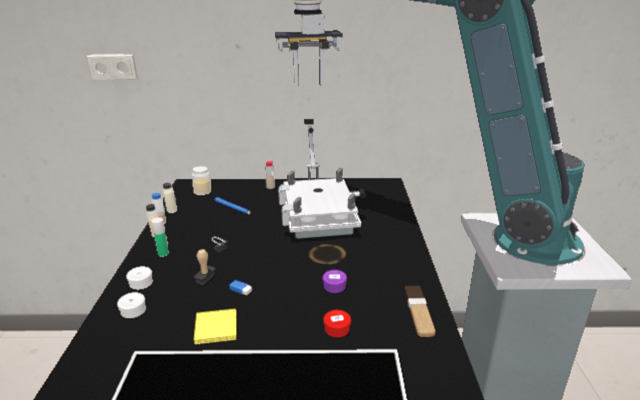

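```bash
python3 -c "
from bench import robot
print(robot.close_job())"
```

```text
the job is handed in; nothing more can be done
None
```

The job is done and handed in at about 51 s, with nothing seen to go wrong; the hand-in gave no verdict.

- **Loading:** I put the two white tins left of the shaker in the far-left and near-left bays. I left the purple and red look-alikes and the two white tins at the back edge alone. I then closed the cover fully and swung the clamp over onto it.
- **Knobs:** I tightened them in the order near left, far right, far left, near right, in two passes. The first pass turned each one 58–60°, and the second took each to its stop.
- **Clamp:** I swung it back to its rest and moved the gripper clear.

**Last checks:**
- The cover is flat, with its top measured at 76.5 mm against 77 mm.
- All four wings sat about 120° clockwise from the shaker's x axis, measured from above before I swung the clamp back. That matches the 2.1 rad stop, and wrist torque also rose at the end of each turn.
- The clamp is at its rest, and both tins stood upright in their bays when last seen just before the cover closed.
- The eraser, vial and brush were not touched.

**One deviation:** the knobs seem to have started slightly turned, the near left by about 13° and the others by 3.5–5.5°. After the first pass they stood at about 71° (near left) and 63–66° (the rest), a little over the 60° half travel.

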